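# Fetch the stem block from behind the supplies

## Task

The drilled wooden stem block lies in the back trough of the plywood organiser, behind a glue bottle, a spray can and a tube of thread. Clear those three out of the way by standing them upright on the cork mat, then lay the stem block flat in the middle of the grey drip tray, holes up and lined up with the tray's long sides. Then stand each of the three back in the very compartment it came from, and leave the goblet, the tub and the urn where they are.

Things in the scene. Friction and masses are not known exactly. Their poses are not given: they have to be found in the camera images.
- organiser: Fixed plywood organiser, 160 x 242 mm, floor 6 mm thick. Origin: centre of underside; x from the front compartments to the back trough, y along its length. Three front compartments 74 x 74 mm inside, centres x -37, y -78, 0, 78 mm. Back trough 70 x 230 mm inside, centre x 39 mm. Tops above table: dividers 18, front and back walls 20, end walls 32 mm.
- stem_block: Loose brown wooden block, 210 mm long, 55 mm wide, 50 mm high, with a row of six 12 mm holes in its top, 0.36 kg. Origin: centre of its underside; x along its length, y across, z up. At the start it lies in the organiser's back trough with its x along the trough, about 10 mm behind the things in front of it; its top is 56 mm above the table.
- glue_bottle: Loose round white plastic glue bottle with a paper label, shoulder and orange screw cap with a pointed nozzle; 60 mm diameter, straight sides up to 98 mm, 152 mm high in all, 0.26 kg. Origin: centre of its underside, z up. Stands in one of the three front compartments at the start.
- spray_can: Loose round grey and bare-metal varnish can with domed top and small white spray button; 59 mm diameter, straight sides up to 123 mm, 151 mm high in all, 0.28 kg. Origin: centre of its underside, z up. Stands in one of the three front compartments at the start.
- thread_tube: Loose round tube of white thread wound on a cardboard core whose dark bore shows at the top; 60 mm diameter, straight sides from 3 to 127 mm, 130 mm high in all, 0.18 kg. Origin: centre of its underside, z up. Stands in one of the three front compartments at the start.
- cork_mat: Fixed flat cork mat without rim, 280 mm (its x) by 130 mm (its y), 5 mm thick. Origin: centre of its underside. The side area: room for the three things in a row along its x.
- drip_tray: Fixed shallow grey plastic tray, 262 mm (its x) by 118 mm (its y) outside, 254 x 110 mm inside, rim 12 mm high, floor 4 mm thick. Origin: centre of its underside.
- goblet: Bystander: brass goblet, 135 mm high, 68 mm across. Origin: centre of its underside.
- tub: Bystander: low round clear tub with a pink lid, 100 mm across, 48 mm high. Origin: centre of its underside.
- urn: Bystander: small white ceramic footed urn, 88 mm high, 84 mm across. Origin: centre of its underside.

How it is judged:
By the outcome, as a careful person would: the job done as asked, in the order asked, and still so for the second after the job is handed in, with the robot touching nothing.
It also fails if it takes over 144 s, if anything falls off the work surface, if the arm or the gripper's body presses on something with over 40 N, if the wrist force passes 120 N, or if a joint passes its speed limit or range.

## Robot

A 6-joint arm with a two-finger parallel gripper is mounted at the origin on the work surface. World frame = base frame: x ahead of the robot, y to its left, z up, the work surface at z = 0. Lengths are in m, angles in rad, forces in N, time in s.
With the tool pointing down it reaches from about 0.35 to 0.85 m from the base axis. Payload 8.1 kg.
Tool frame: the origin (TCP) lies on the centre line of the jaws, within the pads' length; the fingertips stand 11 mm ahead of it and the grasp point (between the pads) lies 8 mm behind it (tip_reach is the z of the fingertips in the tool frame, in m); z points along the fingers, y is the direction in which the jaws open and shut (so a half turn about z gives the same grasp; the last joint's range is limited). The gripper opens to 93 mm and grips with 3 to 60 N. Pads are 15 mm wide; open, the fingers measure 128 mm over their backs; the gripper's body (75 mm by 188 mm) begins 65 mm behind the grasp point.
Start: joints at [-1.257, 0.13, 1.488, -0, 1.523, -0.085], TCP at [0.233, -0.553, 0.23] pointing down, gripper open.
Joint ranges: [-2.96, 2.96], [-0.89, 2.26], [0.02, 2.5], [-1.34, 4.48], [0, 2.73], [-2.66, 2.66]. Speed limits (rad/s): [2.39, 2.39, 2.79, 3.14, 3.14, 3.14].

## Interface

Orientations are given as a rotation vector (axis times angle).
In Python, from plant import read_state, read_camera, camera_params, close_job, silhouettes, tip_of, tip_reach gives the robot as it stands.
- The arm moves only by the shell command python3 -m creep 'ROWS' [FORCE]. ROWS is JSON, a list of rows, each a list of 5 numbers: the shift along the tool's x, y, z in m, then the turn about the tool's z in rad, then the closure in counts, from 0 (fully open) to 255 (shut). In form: [[dx, dy, dz, twist, gripper], ...]. A call has 1 to 12 rows; each row shifts and turns the commanded pose from where the row before left it, along the tool's axes as they then stand; what a row does not reach is not made up. A row lasts 1/12 s, in which the tool goes at most 41.7 mm and 7.16 degrees, less where a joint would pass 70% of its speed; a pose out of reach is approached as far as the arm can. A call is refused whole if a number of a shift passes 0.0417 or a number of a turn 0.125, either way. A call with a gripper value outside its range is refused whole. The fingers move at their own pace and stop on an object; FORCE is the grip in N (left out, the last holds). Time passes only in rows, so rows that do not move let the fingers close. It gives the time, the measured TCP pose, the force and the opening at its end, in the units of the state.
- read_state(): the state, without advancing time (a new reading comes with each control period).
- read_camera(name): name is "scene" or "top"; returns the picture (384x512x3 uint8, red, green, blue); there is no depth.
- camera_params(name): a dict with "fov_y" (degrees; the focal length in pixels is half the picture's height over the tangent of half this angle, whatever the lens; pixels are square), "cx", "cy" (the principal point, pixels), "position" and "rotation" of the camera in the world. Camera axes: x right, y down, z forward; pixel columns grow to the right and rows downward; lengths in m; the calibration is good to about 2 mm. A picture is of the moment at which its call begins. camera_params takes no time and is no camera call.
- close_job(): hands the job in, once; it reports no verdict.
Trained networks look in the newest picture that a camera, given by its name, has taken for a name from the list of things; names that differ only in an ending like _2 or _b are one class to them, and where a whole thing is asked for, a point or a joint stands for the part that bears it (a point fixed in the world has none). Each returns a list of dicts, best first, with "confidence" (0 to 1); they miss things now and then, are a little off and sometimes report something else, mostly with a low value. They report only what shows in the picture. A call takes as long as a camera call.
- silhouettes(camera, query): "region" (384x512 bool, what is visible of it) and "pixel" ([column, row] in pixels, amid what is visible of it).
- tip_of(camera, query): "pixel" ([column, row] in pixels: a listed point, or the origin of a listed thing).
The state is a dict: "t": time; "q": joint angles; "dq": joint speeds; "joint_torque": joint torques, N m; "tool_pos": TCP position; "orientation": TCP orientation; "force": force on the tool from outside, world axes, zero at the start; "wrist_torque": the same for the moment, N m; "opening": finger opening in m.
Only numpy, scipy, OpenCV 4.12 (cv2) and the standard library are available. Lean on these libraries where they do the work, as an engineer would, in place of code of your own. Each camera call takes 0.05 s, during which the arm holds its last target.

## Working session

There is one attempt and no reset: what is moved stays moved. The work goes in short steps, Python scripts to look and compute and a shell command to move; the robot and the scene stay as the last step left them, time stands still between calls to the robot, and variables do not carry over. Pictures are saved under pics/ and viewed, and the job is handed in when it is done.

```bash
mkdir -p pics; ls; python3 - <<'E'
from plant import *
import cv2
s=read_state();print({k:(v if not hasattr(v,'__len__') else [round(float(x),3) for x in v]) for k,v in s.items()}, tip_reach)
for n in("scene","top"):
    im=read_camera(n);cv2.imwrite(f"pics/{n}0.png",im[:,:,::-1]);print(camera_params(n))
E
```

```text
pics
{'t': 0.0, 'q': [-1.257, 0.131, 1.489, 0.0, 1.523, -0.085], 'dq': [-0.001, 0.002, -0.0, 0.001, -0.001, 0.0], 'joint_torque': [0.001, -55.984, -49.176, 0.077, 0.035, -0.0], 'tool_pos': [0.233, -0.552, 0.229], 'orientation': [-3.078, -0.622, 0.0], 'force': [0.151, 0.127, 0.508], 'wrist_torque': [0.044, -0.019, -0.008], 'opening': 0.09296753316677862} 0.011
{'fov_y': 45.312152503393634, 'cx': 253.9992719933474, 'cy': 189.75677703763026, 'position': array([ 0.96990955, -0.66381664,  0.9796668 ]), 'rotation': array([-2.38050898, -0.66525697,  0.23595071])}
{'fov_y': 44.96730196114302, 'cx': 253.54519182443363, 'cy': 187.40637590811718, 'position': array([0.53128055, 0.00236722, 1.25935825]), 'rotation': array([-2.18042253,  2.20568818, -0.06645244])}
```

View pics/scene0.png

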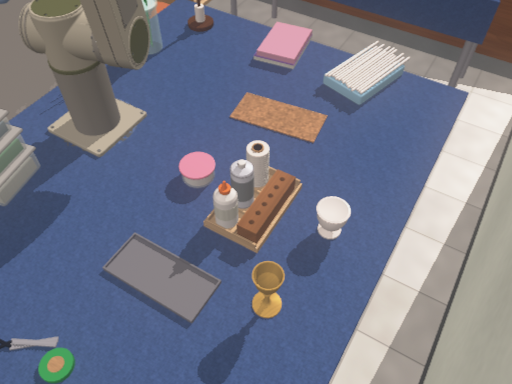

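View pics/top0.png

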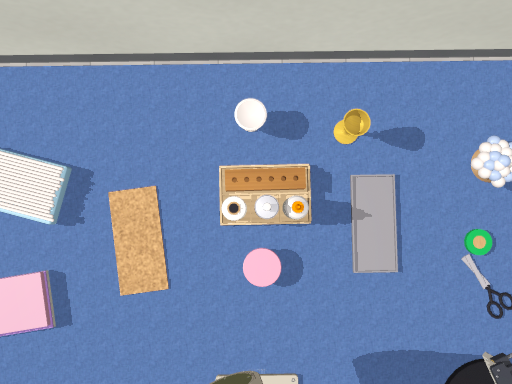

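```bash
cat > h.py <<'E'
import numpy as np,cv2
from scipy.spatial.transform import Rotation as R
from scipy.optimize import minimize
from plant import *
def cam(n):
    c=camera_params(n);f=192/np.tan(np.radians(c['fov_y']/2))
    return f,c['cx'],c['cy'],np.array(c['position']),R.from_rotvec(c['rotation']).as_matrix()
def proj(n,P):
    f,cx,cy,p,M=cam(n);q=(np.atleast_2d(P)-p)@M
    return np.c_[cx+f*q[:,0]/q[:,2],cy+f*q[:,1]/q[:,2]]
def unproj(n,px,z):
    f,cx,cy,p,M=cam(n);px=np.atleast_2d(px)
    d=np.c_[(px[:,0]-cx)/f,(px[:,1]-cy)/f,np.ones(len(px))]@M.T
    return p+d*((z-p[2])/d[:,2])[:,None]
def outline(reg):
    c,_=cv2.findContours(reg.astype(np.uint8),cv2.RETR_EXTERNAL,cv2.CHAIN_APPROX_NONE)
    return max(c,key=cv2.contourArea)[:,0,:].astype(float)
def rectpose(n,reg,z):
    w=unproj(n,outline(reg),z)[:,:2]
    (c,s,a)=cv2.minAreaRect((w*1000).astype(np.float32))
    if s[0]<s[1]: a+=90;s=s[::-1]
    a=(a+90)%180-90
    return np.array(c)/1000,np.round(s,1),a
PROF={'glue_bottle':[(0,30),(98,30),(115,19),(117,12),(152,3)],'spray_can':[(0,29.5),(123,29.5),(138,20),(151,6)],'thread_tube':[(0,28),(3,30),(127,30),(130,28)]}
def mask(n,polys,S=4):
    m=np.zeros((384*S,512*S),np.uint8)
    for p in polys:
        h=cv2.convexHull(np.round(((p+.5)*S-.5)).astype(np.int32));cv2.fillConvexPoly(m,h,1)
    return cv2.resize(m.astype(np.float32),(512,384),interpolation=cv2.INTER_AREA)
def cylmask(n,name,x,y,z0):
    t=np.linspace(0,2*np.pi,40,endpoint=False);rings=[]
    for h,r in PROF[name]:
        rings.append(proj(n,np.c_[x+r/1e3*np.cos(t),y+r/1e3*np.sin(t),np.full(40,z0+h/1e3)]))
    return mask(n,[np.r_[a,b] for a,b in zip(rings,rings[1:])])
def fitcyl(n,name,reg,z0,x0):
    g=reg.astype(np.float32)
    def cost(v):
        m=cylmask(n,name,v[0],v[1],z0);return np.abs(m-g).sum()/g.sum()
    r=minimize(cost,x0,method='Nelder-Mead',options=dict(initial_simplex=np.array(x0)+[[0,0],[.01,0],[0,.01]],xatol=2e-4,maxiter=80))
    return r.x,r.fun
E
python3 - <<'E'
from h import *
import pickle
out={}
for n in('top','scene'):
    read_camera(n)
    for q in['organiser','stem_block','glue_bottle','spray_can','thread_tube','cork_mat','drip_tray','goblet','tub','urn']:
        r=silhouettes(n,q)
        if not r: print(n,q,'none');continue
        out[n,q]=r[0]['region'];print(n,q,[(round(a['confidence'],2),np.round(a['pixel']),a['region'].sum()) for a in r])
pickle.dump(out,open('s0.pkl','wb'))
for n in('top','scene'):
    for q,z in(('cork_mat',.005),('drip_tray',.012),('stem_block',.056),('organiser',.02)):
        if (n,q) in out: print(n,q,rectpose(n,out[n,q],z))
    for q in PROF:
        if (n,q) in out:
            x0=unproj(n,outline(out[n,q]).mean(0),.08)[0,:2];print(n,q,fitcyl(n,q,out[n,q],.006,x0))
    for q,z in(('goblet',.07),('tub',.048),('urn',.05)):
        if (n,q) in out: print(q,unproj(n,outline(out[n,q]).mean(0),z)[0])
E
```

```text
top organiser [(0.9, array([262., 196.]), np.int64(1879))]
top stem_block [(0.95, array([266., 176.]), np.int64(1819))]
top glue_bottle [(0.82, array([297., 206.]), np.int64(468))]
top spray_can [(0.7, array([264., 205.]), np.int64(477))]
top thread_tube [(0.84, array([232., 209.]), np.int64(497))]
top cork_mat [(0.58, array([138., 244.]), np.int64(5037))]
top drip_tray [(0.62, array([374., 224.]), np.int64(4399))]
top goblet [(0.86, array([350., 127.]), np.int64(893))]
top tub [(0.74, array([378., 224.]), np.int64(4353)), (0.66, array([260., 267.]), np.int64(1160)), (0.46, array([267., 177.]), np.int64(1757))]
top urn [(0.88, array([249., 113.]), np.int64(880))]
scene organiser [(0.86, array([245., 238.]), np.int64(1130)), (0.49, array([266., 286.]), np.int64(1450))]
scene stem_block [(0.8, array([264., 207.]), np.int64(1980))]
scene glue_bottle [(0.92, array([223., 205.]), np.int64(889)), (0.35, array([266., 205.]), np.int64(1969))]
scene spray_can [(0.77, array([243., 177.]), np.int64(996))]
scene thread_tube [(0.6, array([259., 161.]), np.int64(808))]
scene cork_mat [(0.83, array
[... 1248 characters left out ...]
80.9, 135. ]), 7.7919087409973145)
scene drip_tray (array([ 0.50540344, -0.32170447]), array([268.8, 124.7]), 0.13914155960083008)
scene stem_block (array([ 0.63037421, -0.03947713]), array([235.4,  70.6]), -88.76979863643646)
scene organiser (array([ 0.5869201, -0.0311001]), array([260.7, 166. ]), -88.81352841854095)
scene glue_bottle (array([ 0.54455082, -0.10102614]), np.float64(0.0874578207731247))
scene spray_can (array([ 0.54848268, -0.02640683]), np.float64(0.11803463846445084))
scene thread_tube (array([0.54544122, 0.05324431]), np.float64(0.2590501308441162))
goblet [ 0.63936778 -0.11207809  0.07      ]
tub [ 0.40683679 -0.03307996  0.048     ]
urn [0.78527658 0.01075296 0.05      ]
```

```bash
cat > d.py <<'E'
# python3 d.py x y z [yawdeg] : TCP shift in present tool axes and in axes after the twist
import sys
from h import *
a=[float(v) for v in sys.argv[1:]]
s=read_state();M=R.from_rotvec(s['orientation']).as_matrix();p=np.array(s['tool_pos'])
yaw=np.degrees(np.arctan2(M[1,0],M[0,0]))
print('t',round(s['t'],2),'pos',np.round(p,4),'yaw',round(yaw,2),'toolz',np.round(M[:,2],4),'F',np.round(s['force'],1),'open',round(s['opening'],4),'q',np.round(s['q'],2))
if len(a)>=3:
    d=np.array(a[:3])-p;print('now-axes',np.round(M.T@d,4))
    if len(a)>3:
        tw=-np.radians((a[3]-yaw+180)%360-180);print('twist',round(tw,4),'after-axes',np.round((M@R.from_euler('z',tw).as_matrix()).T@d,4))
E
python3 d.py .5475 .0475 .25 90
python3 - <<'E'
from h import *
import pickle
o=pickle.load(open('s0.pkl','rb'))
im=read_camera('top');
for k in('spray_can','thread_tube','glue_bottle'):
    print(k,[(c['confidence'],unproj('top',c['pixel'],.006)) for c in tip_of('top',k)][:1])
print(tip_of('top','tub'),unproj('top',[261.5,268],.048))
E
```

```text
t 1.2 pos [ 0.233  -0.5529  0.2296] yaw 22.85 toolz [ 0.  0. -1.] F [-0.6 -0.7 -0.1] open 0.093 q [-1.26  0.13  1.49  0.    1.52 -0.09]
now-axes [ 0.523  -0.4312 -0.0204]
twist -1.1719 after-axes [ 0.6004  0.3145 -0.0204]
spray_can [(0.67, array([[ 0.5606062 , -0.03020583,  0.006     ]]))]
thread_tube [(0.71, array([[0.5533914 , 0.04629941, 0.006     ]]))]
glue_bottle [(0.84, array([[ 0.55490889, -0.10279283,  0.006     ]]))]
[{'pixel': [260.0, 264.2], 'confidence': 0.76}] [[ 0.39249385 -0.01917938  0.048     ]]
```

```bash
python3 -m creep '[[0,0,-0.002,-0.117,0],[0,0,-0.002,-0.117,0],[0,0,-0.002,-0.117,0],[0,0,-0.002,-0.117,0],[0,0,-0.002,-0.117,0],[0,0,-0.002,-0.117,0],[0,0,-0.002,-0.117,0],[0,0,-0.002,-0.117,0],[0,0,-0.002,-0.117,0],[0,0,-0.002,-0.117,0]]' 20
python3 -m creep '[[0.015,0.008,0,0,0],[0.03,0.0157,0,0,0],[0.03,0.0157,0,0,0],[0.03,0.0157,0,0,0],[0.03,0.0157,0,0,0],[0.03,0.0157,0,0,0],[0.03,0.0157,0,0,0],[0.03,0.0157,0,0,0],[0.03,0.0157,0,0,0],[0.03,0.0157,0,0,0],[0.03,0.0157,0,0,0]]'
python3 -m creep '[[0.03,0.0157,0,0,0],[0.03,0.0157,0,0,0],[0.03,0.0157,0,0,0],[0.03,0.0157,0,0,0],[0.03,0.0157,0,0,0],[0.03,0.0157,0,0,0],[0.03,0.0157,0,0,0],[0.03,0.0157,0,0,0],[0.03,0.0157,0,0,0],[0.015,0.008,0,0,0],[0,0,0,0,0]]'
python3 d.py .5475 .0475 .087 90
```

```text
t: 2.28
tool_pos: [0.233, -0.5529, 0.2497]
orientation: [-2.217, -2.226, -0.0]
force: [0.2, 0.3, 0.5]
opening: 0.0927
t: 3.2
tool_pos: [0.3991, -0.2367, 0.2499]
orientation: [2.223, 2.219, 0.0]
force: [1.2, 0.6, -0.2]
opening: 0.0927
t: 4.12
tool_pos: [0.5494, 0.0497, 0.2494]
orientation: [-2.219, -2.223, -0.001]
force: [1.2, -0.0, -0.3]
opening: 0.0932
t 4.12 pos [0.5494 0.0497 0.2494] yaw 90.09 toolz [ 0.      0.0011 -1.    ] F [ 1.2 -0.  -0.3] open 0.0932 q [-0.   -0.01  1.6   0.    1.55 -0.  ]
now-axes [-0.0024 -0.0019  0.1624]
twist 0.0016 after-axes [-0.0024 -0.0019  0.1624]
```

```bash
python3 -m creep '[[-0.0012,-0.001,0.02,0,0],[-0.0012,-0.001,0.03,0,0],[0,0,0.03,0,0],[0,0,0.03,0,0],[0,0,0.028,0,0],[0,0,0.016,0,0],[0,0,0.008,0,0],[0,0,0,0,0]]'
python3 -m creep '[[0,0,0,0,100],[0,0,0,0,160],[0,0,0,0,200],[0,0,0,0,200],[0,0,0,0,200],[0,0,0,0,200]]' 20
python3 d.py .5475 .0475 .087 90
```

```text
t: 4.78
tool_pos: [0.5447, 0.0434, 0.0855]
orientation: [-2.222, -2.217, 0.005]
force: [-0.4, 0.2, -0.7]
opening: 0.0931
t: 5.28
tool_pos: [0.5471, 0.0441, 0.0884]
orientation: [2.223, 2.219, 0.001]
force: [-0.5, -0.6, 3.3]
opening: 0.0598
t 5.28 pos [0.5471 0.0441 0.0884] yaw 89.89 toolz [ 0.0013 -0.     -1.    ] F [-0.5 -0.6  3.3] open 0.0598 q [-0.01  0.11  1.78 -0.    1.25 -0.01]
now-axes [0.0034 0.0004 0.0014]
twist -0.0019 after-axes [0.0034 0.0004 0.0014]
```

```bash
python3 - <<'E'
from h import *
for n in('scene','top'): cv2.imwrite(f"pics/{n}1.png",cv2.resize(read_camera(n)[80:320,120:420],(800,640))[:600,:,::-1])
E
```

```text
(no output)
```

View pics/scene1.png

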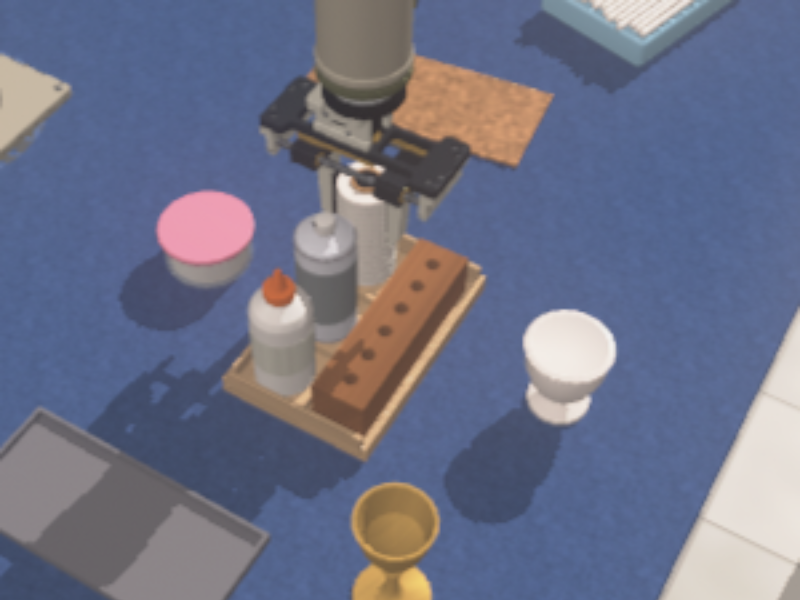

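```bash
python3 -m creep '[[0,0,-0.01,0,200],[0,0,-0.02,0,200],[0,0,-0.025,0,200],[0,0,-0.025,0,200],[0.01,0,-0.01,0,200],[0.02,0,0,0,200],[0.028,0,0,0,200],[0.028,0,0,0,200],[0.028,0,0,0,200],[0.028,0,0,0,200],[0.028,0,0,0,200],[0.028,0,0,0,200]]'
python3 -m creep '[[0.028,0,0,0,200],[0.028,0,0,0,200],[0.02,0,0,0,200],[0.008,0,0,0,200],[0,0,0,-0.11,200],[0,0,0,-0.12,200],[0,0,0,-0.12,200],[0,0,0,-0.12,200],[0,0,0,-0.12,200],[0,0,0,-0.12,200],[0,0,0,-0.12,200],[0,0,0,-0.12,200]]'
python3 -m creep '[[0,0,0,-0.12,200],[0,0,0,-0.12,200],[0,0,0,-0.12,200],[0,0,0,-0.12,200],[0,0,0,-0.12,200],[0,0,0,-0.12,200],[0,0,0,-0.03,200],[0,0,0,0,200]]'
python3 d.py .553 .324 .089 187.5
```

```text
t: 6.38
tool_pos: [0.5459, 0.2441, 0.1768]
orientation: [-2.223, -2.219, 0.002]
force: [0.6, 0.3, -2.2]
opening: 0.0598
t: 7.38
tool_pos: [0.5465, 0.3257, 0.1769]
orientation: [-0.954, -2.992, 0.002]
force: [-0.7, 0.4, -2.1]
opening: 0.0597
t: 8.05
tool_pos: [0.5466, 0.3258, 0.177]
orientation: [0.202, -3.134, 0.001]
force: [-0.4, -0.5, -1.8]
opening: 0.0598
t 8.05 pos [0.5466 0.3258 0.177 ] yaw -172.64 toolz [-1.2e-03 -6.0e-04 -1.0e+00] F [-0.4 -0.5 -1.8] open 0.0598 q [ 0.46  0.26  1.44 -0.    1.44 -1.24]
now-axes [-0.0063 -0.0025  0.0879]
twist -0.0024 after-axes [-0.0062 -0.0025  0.0879]
```

```bash
python3 -m creep '[[-0.003,-0.0012,0.01,0,200],[-0.003,-0.0012,0.025,0,200],[0,0,0.025,0,200],[0,0,0.018,0,200],[0,0,0.007,0,200],[0,0,0.003,0,200],[0,0,0.0005,0,200],[0,0,0,0,200]]'
python3 d.py .553 .324 .0875 187.5
```

```text
t: 8.72
tool_pos: [0.554, 0.3247, 0.0901]
orientation: [-0.199, 3.134, 0.001]
force: [-0.1, 0.0, -1.2]
opening: 0.06
t 8.72 pos [0.554  0.3247 0.0901] yaw -172.74 toolz [ 1.3e-03  6.0e-04 -1.0e+00] F [-0.1  0.  -1.2] open 0.06 q [ 0.45  0.34  1.5   0.    1.29 -1.25]
now-axes [ 0.001  -0.0006  0.0026]
twist -0.0042 after-axes [ 0.001  -0.0006  0.0026]
```

```bash
python3 -m creep '[[0,0,0.001,0,200],[0,0,0.001,0,200],[0,0,0.0005,0,200],[0,0,0,0,200]]'
python3 d.py
```

```text
t: 9.05
tool_pos: [0.5536, 0.3246, 0.0872]
orientation: [-0.2, 3.134, 0.001]
force: [1.1, 0.2, -1.4]
opening: 0.0596
t 9.05 pos [0.5536 0.3246 0.0872] yaw -172.72 toolz [ 9.e-04  4.e-04 -1.e+00] F [ 1.1  0.2 -1.4] open 0.0596 q [ 0.45  0.34  1.51  0.    1.29 -1.25]
```

```bash
python3 -m creep '[[0,0,0.0005,0,200],[0,0,0.0005,0,200],[0,0,0,0,200]]'
python3 -m creep '[[0,0,0,0,150],[0,0,0,0,100],[0,0,0,0,60],[0,0,0,0,40],[0,0,0,0,40]]'; python3 d.py .548 -.031 .25 90
```

```text
t: 9.3
tool_pos: [0.5538, 0.3247, 0.0871]
orientation: [-0.2, 3.134, 0.001]
force: [-2.9, -1.9, 6.7]
opening: 0.0596
t: 9.72
tool_pos: [0.5534, 0.3245, 0.0857]
orientation: [-0.2, 3.135, 0.0]
force: [0.5, -0.1, -0.1]
opening: 0.0746
t 9.72 pos [0.5534 0.3245 0.0857] yaw -172.71 toolz [ 2.e-04  1.e-04 -1.e+00] F [ 0.5 -0.1 -0.1] open 0.0746 q [ 0.45  0.35  1.51  0.    1.29 -1.25]
now-axes [ 0.0504 -0.3519 -0.1644]
twist 1.698 after-axes [-0.3555 -0.0054 -0.1644]
```

```bash
python3 -m creep '[[0,0,-0.01,0,20],[0,0,-0.025,0,0],[0,0,-0.03,0,0],[0,0,-0.03,0.1,0],[0,0,-0.03,0.12,0],[0,0,-0.025,0.12,0],[0,0,-0.014,0.12,0],[0,0,0,0.12,0],[0,0,0,0.12,0],[0,0,0,0.12,0],[0,0,0,0.12,0],[0,0,0,0.12,0]]'
python3 -m creep '[[0,0,0,0.12,0],[0,0,0,0.12,0],[0,0,0,0.12,0],[0,0,0,0.12,0],[0,0,0,0.12,0],[0,0,0,0.038,0],[-0.015,0,0,0,0],[-0.03,0,0,0,0],[-0.035,0,0,0,0],[-0.035,0,0,0,0],[-0.035,0,0,0,0],[-0.035,0,0,0,0]]'
python3 -m creep '[[-0.035,0,0,0,0],[-0.035,0,0,0,0],[-0.035,0,0,0,0],[-0.035,0,0,0,0],[-0.02,-0.003,0,0,0],[-0.01,-0.002,0,0,0],[0,0,0,0,0]]'
python3 d.py .549 -.031 .092 90
```

```text
t: 10.72
tool_pos: [0.5533, 0.3244, 0.2505]
orientation: [1.421, 2.802, 0.001]
force: [0.5, -0.1, -0.1]
opening: 0.0929
t: 11.72
tool_pos: [0.5529, 0.1372, 0.2502]
orientation: [2.219, 2.223, 0.0]
force: [0.1, -0.5, -0.6]
opening: 0.0927
t: 12.3
tool_pos: [0.5478, -0.0329, 0.2501]
orientation: [2.223, 2.219, -0.0]
force: [0.1, 1.1, -0.2]
opening: 0.0929
t 12.3 pos [ 0.5478 -0.0329  0.2501] yaw 89.88 toolz [ 3.e-04 -5.e-04 -1.e+00] F [ 0.1  1.1 -0.2] open 0.0929 q [-0.15 -0.02  1.6  -0.    1.55 -0.15]
now-axes [0.0019 0.0011 0.1581]
twist -0.0021 after-axes [0.0019 0.0011 0.1581]
```

```bash
python3 -m creep '[[0.001,0.001,0.02,0,0],[0.001,0,0.03,0,0],[0,0,0.03,0,0],[0,0,0.03,0,0],[0,0,0.025,0,0],[0,0,0.015,0,0],[0,0,0.006,0,0],[0,0,0,0,0]]'
python3 -m creep '[[0,0,0,0,100],[0,0,0,0,160],[0,0,0,0,200],[0,0,0,0,200],[0,0,0,0,200],[0,0,0,0,200]]' 20
python3 d.py .549 -.031 .092 90
```

```text
t: 12.97
tool_pos: [0.548, -0.0271, 0.092]
orientation: [-2.218, -2.221, 0.003]
force: [-0.1, 0.3, 0.3]
opening: 0.0933
t: 13.47
tool_pos: [0.5497, -0.0286, 0.0943]
orientation: [2.221, 2.221, 0.001]
force: [2.1, 0.6, 3.8]
opening: 0.0582
t 13.47 pos [ 0.5497 -0.0286  0.0943] yaw 89.99 toolz [ 1.1e-03 -1.0e-04 -1.0e+00] F [2.1 0.6 3.8] open 0.0582 q [-0.15  0.1   1.77  0.    1.27 -0.15]
now-axes [-0.0024 -0.0007  0.0023]
twist -0.0001 after-axes [-0.0024 -0.0007  0.0023]
```

```bash
python3 -m creep '[[0,0,-0.01,0,200],[0,0,-0.02,0,200],[0,0,-0.025,0,200],[0,0,-0.025,0,200],[0.01,-0.002,-0.01,0,200],[0.02,-0.005,0,0,200],[0.029,-0.007,0,0,200],[0.029,-0.007,0,0,200],[0.029,-0.007,0,0,200],[0.029,-0.007,0,0,200],[0.029,-0.007,0,0,200],[0.029,-0.007,0,0,200]]'
python3 -m creep '[[0.029,-0.007,0,0,200],[0.029,-0.007,0,0,200],[0.029,-0.007,0,0,200],[0.029,-0.007,0,0,200],[0.015,-0.005,0,0,200],[0.006,-0.002,0,0,200],[0,0,0,-0.11,200],[0,0,0,-0.12,200],[0,0,0,-0.12,200],[0,0,0,-0.12,200],[0,0,0,-0.12,200],[0,0,0,-0.12,200]]'
python3 -m creep '[[0,0,0,-0.12,200],[0,0,0,-0.12,200],[0,0,0,-0.12,200],[0,0,0,-0.12,200],[0,0,0,-0.12,200],[0,0,0,-0.12,200],[0,0,0,-0.12,200],[0,0,0,-0.12,200],[0,0,0,-0.03,200],[0,0,0,0,200]]'
python3 d.py .4655 .3125 .0945 187.5
```

```text
t: 14.47
tool_pos: [0.4989, 0.1772, 0.1831]
orientation: [-2.221, -2.221, 0.001]
force: [0.4, -0.1, -2.3]
opening: 0.0581
t: 15.47
tool_pos: [0.465, 0.3117, 0.1832]
orientation: [-1.303, -2.858, 0.002]
force: [-0.2, 0.2, -2.0]
opening: 0.0582
t: 16.3
tool_pos: [0.465, 0.3117, 0.1832]
orientation: [0.204, -3.134, 0.001]
force: [-0.5, -0.3, -2.5]
opening: 0.058
t 16.3 pos [0.465  0.3117 0.1832] yaw -172.54 toolz [-8.e-04 -7.e-04 -1.e+00] F [-0.5 -0.3 -2.5] open 0.058 q [ 0.5   0.05  1.66 -0.    1.43 -1.2 ]
now-axes [-0.0006  0.0007  0.0887]
twist -0.0008 after-axes [-0.0006  0.0007  0.0887]
```

```bash
python3 -m creep '[[0,0,0.01,0,200],[0,0,0.025,0,200],[0,0,0.025,0,200],[0,0,0.018,0,200],[0,0,0.007,0,200],[0,0,0.003,0,200],[0,0,0.001,0,200],[0,0,0.0005,0,200],[0,0,0,0,200]]'
python3 d.py
```

```text
t: 17.05
tool_pos: [0.4662, 0.3129, 0.0954]
orientation: [-0.202, 3.133, 0.001]
force: [0.2, 1.1, -3.2]
opening: 0.0582
t 17.05 pos [0.4662 0.3129 0.0954] yaw -172.61 toolz [ 0.0019  0.001  -1.    ] F [ 0.2  1.1 -3.2] open 0.0582 q [ 0.5   0.13  1.74  0.    1.27 -1.2 ]
```

```bash
python3 -m creep '[[0,0,0.001,0,200],[0,0,0.0005,0,200],[0,0,0.0005,0,200],[0,0,0.0,0,200]]'
python3 d.py
```

```text
t: 17.38
tool_pos: [0.4659, 0.3128, 0.0932]
orientation: [-0.203, 3.134, 0.001]
force: [-1.8, -1.3, 3.6]
opening: 0.0582
t 17.38 pos [0.4659 0.3128 0.0932] yaw -172.6 toolz [ 1.4e-03  8.0e-04 -1.0e+00] F [-1.8 -1.3  3.6] open 0.0582 q [ 0.5   0.13  1.74  0.    1.27 -1.2 ]
```

```bash
python3 -m creep '[[0,0,0,0,150],[0,0,0,0,100],[0,0,0,0,40],[0,0,0,0,40],[0,0,-0.01,0,20],[0,0,-0.025,0,0],[0,0,-0.03,0,0],[0,0,-0.03,0.1,0],[0,0,-0.03,0.12,0],[0,0,-0.02,0.12,0],[0,0,-0.012,0.12,0],[0,0,0,0.12,0]]'
python3 -m creep '[[0,0,0,0.12,0],[0,0,0,0.12,0],[0,0,0,0.12,0],[0,0,0,0.12,0],[0,0,0,0.12,0],[0,0,0,0.12,0],[0,0,0,0.12,0],[0,0,0,0.12,0],[0,0,0,0.12,0],[0,0,0,0.038,0],[-0.015,0.003,0,0,0],[-0.03,0.006,0,0,0]]'
python3 -m creep '[[-0.036,0.007,0,0,0],[-0.036,0.007,0,0,0],[-0.036,0.007,0,0,0],[-0.036,0.007,0,0,0],[-0.036,0.007,0,0,0],[-0.036,0.007,0,0,0],[-0.036,0.007,0,0,0],[-0.036,0.007,0,0,0],[-0.036,0.007,0,0,0],[-0.03,0.006,0,0,0],[-0.015,0.004,0,0,0],[0,0,0,0,0]]'
python3 d.py .549 -.105 .09 90
```

```text
t: 18.38
tool_pos: [0.4669, 0.3133, 0.2542]
orientation: [0.71, 3.055, 0.007]
force: [0.6, 0.1, 0.5]
opening: 0.0929
t: 19.38
tool_pos: [0.4737, 0.2691, 0.2496]
orientation: [-2.215, -2.226, -0.001]
force: [0.2, 0.5, 0.2]
opening: 0.093
t: 20.38
tool_pos: [0.5484, -0.1044, 0.2494]
orientation: [2.223, 2.219, -0.001]
force: [-0.8, 0.6, -0.2]
opening: 0.0928
t 20.38 pos [ 0.5484 -0.1044  0.2494] yaw 89.91 toolz [ 1.e-04 -7.e-04 -1.e+00] F [-0.8  0.6 -0.2] open 0.0928 q [-0.28  0.01  1.58 -0.    1.55 -0.28]
now-axes [-0.0005  0.0006  0.1594]
twist -0.0016 after-axes [-0.0005  0.0006  0.1594]
```

```bash
python3 -m creep '[[0,0,0.02,0,0],[0,0,0.03,0,0],[0,0,0.03,0,0],[0,0,0.03,0,0],[0,0,0.02,0,0],[0,0,0.012,0,0],[0,0,0.008,0,0],[0,0,0.005,0,0],[0,0,0.002,0,0],[0,0,0,0,0]]'
python3 -m creep '[[0,0,0,0,100],[0,0,0,0,160],[0,0,0,0,200],[0,0,0,0,200],[0,0,0,0,200],[0,0,0,0,200]]' 20
python3 d.py .549 -.105 .092 90
```

```text
t: 21.22
tool_pos: [0.5488, -0.1013, 0.093]
orientation: [2.218, 2.223, 0.001]
force: [0.3, 0.4, 0.3]
opening: 0.0925
t: 21.72
tool_pos: [0.5483, -0.1015, 0.0924]
orientation: [2.219, 2.223, 0.0]
force: [0.3, 0.3, 1.6]
opening: 0.0595
t 21.72 pos [ 0.5483 -0.1015  0.0924] yaw 90.11 toolz [ 4.e-04 -1.e-04 -1.e+00] F [0.3 0.3 1.6] open 0.0595 q [-0.27  0.12  1.75  0.    1.26 -0.28]
now-axes [-0.0035  0.0007  0.0004]
twist 0.0019 after-axes [-0.0035  0.0007  0.0004]
```

```bash
python3 -m creep '[[0,0,-0.01,0,200],[0,0,-0.02,0,200],[0,0,-0.025,0,200],[0,0,-0.025,0,200],[0.01,-0.004,-0.01,0,200],[0.02,-0.009,0,0,200],[0.029,-0.0125,0,0,200],[0.029,-0.0125,0,0,200],[0.029,-0.0125,0,0,200],[0.029,-0.0125,0,0,200],[0.029,-0.0125,0,0,200],[0.029,-0.0125,0,0,200]]'
python3 -m creep '[[0.029,-0.0125,0,0,200],[0.029,-0.0125,0,0,200],[0.029,-0.0125,0,0,200],[0.029,-0.0125,0,0,200],[0.029,-0.0125,0,0,200],[0.029,-0.0125,0,0,200],[0.02,-0.006,0,0,200],[0.006,-0.002,0,0,200],[0,0,0,-0.11,200],[0,0,0,-0.12,200],[0,0,0,-0.12,200],[0,0,0,-0.12,200]]'
python3 -m creep '[[0,0,0,-0.12,200],[0,0,0,-0.12,200],[0,0,0,-0.12,200],[0,0,0,-0.12,200],[0,0,0,-0.12,200],[0,0,0,-0.12,200],[0,0,0,-0.12,200],[0,0,0,-0.12,200],[0,0,0,-0.12,200],[0,0,0,-0.12,200],[0,0,0,-0.03,200],[0,0,0,0,200]]'
python3 d.py .378 .301 .0925 187.5
```

```text
t: 22.72
tool_pos: [0.458, 0.1041, 0.1816]
orientation: [-2.219, -2.223, 0.001]
force: [0.8, 0.9, -3.2]
opening: 0.0591
t: 23.72
tool_pos: [0.3757, 0.3018, 0.1816]
orientation: [-1.632, -2.684, 0.002]
force: [-0.5, -0.7, -3.8]
opening: 0.0589
t: 24.72
tool_pos: [0.3759, 0.3017, 0.1817]
orientation: [0.208, -3.134, 0.001]
force: [-0.3, 0.6, -1.6]
opening: 0.0591
t 24.72 pos [0.3759 0.3017 0.1817] yaw -172.41 toolz [-8.e-04 -7.e-04 -1.e+00] F [-0.3  0.6 -1.6] open 0.0591 q [ 0.57 -0.17  1.87 -0.    1.44 -1.13]
now-axes [-0.0021 -0.0009  0.0892]
twist 0.0015 after-axes [-0.0021 -0.0009  0.0892]
```

```bash
python3 -m creep '[[-0.002,0,0.01,0,200],[0,0,0.025,0,200],[0,0,0.025,0,200],[0,0,0.018,0,200],[0,0,0.007,0,200],[0,0,0.003,0,200],[0,0,0.001,0,200],[0,0,0.001,0,200],[0,0,0.0005,0,200],[0,0,0,0,200]]'
python3 d.py
```

```text
t: 25.55
tool_pos: [0.3791, 0.303, 0.0928]
orientation: [-0.206, 3.133, 0.002]
force: [-0.7, -0.2, -2.0]
opening: 0.0592
t 25.55 pos [0.3791 0.303  0.0928] yaw -172.49 toolz [ 0.0017  0.0011 -1.    ] F [-0.7 -0.2 -2. ] open 0.0592 q [ 0.57 -0.07  1.95  0.    1.26 -1.13]
```

```bash
python3 -m creep '[[0,0,0.001,0,200],[0,0,0.0005,0,200],[0,0,0,0,200]]'
python3 -m creep '[[0,0,0,0,150],[0,0,0,0,100],[0,0,0,0,40],[0,0,0,0,40],[0,0,-0.01,0,20],[0,0,-0.025,0,0],[0,0,-0.03,0,0],[0,0,-0.03,0.1,0],[0,0,-0.03,0.12,0],[0,0,-0.02,0.12,0],[0,0,-0.012,0.12,0],[0,0,0,0.12,0]]'
python3 -m creep '[[0,0,0,0.12,0],[0,0,0,0.12,0],[0,0,0,0.12,0],[0,0,0,0.12,0],[0,0,0,0.12,0],[0,0,0,0.12,0],[0,0,0,0.12,0],[0,0,0,0.12,0],[0,0,0,0.12,0],[0,0,0,0.038,0]]'
python3 - <<'E'
from h import *
import pickle
out={}
for n in('top','scene'):
    cv2.imwrite(f"pics/{n}2.png",read_camera(n)[:,:,::-1])
    for q in['organiser','stem_block','glue_bottle','spray_can','thread_tube','drip_tray']:
        r=silhouettes(n,q)
        if not r: print(n,q,'none');continue
        out[n,q]=r[0]['region'];print(n,q,[(round(a['confidence'],2),np.round(a['pixel']),a['region'].sum()) for a in r])
pickle.dump(out,open('s2.pkl','wb'))
for n in('top','scene'):
    for q,z in(('drip_tray',.012),('stem_block',.056),('organiser',.02)):
        if (n,q) in out: print(n,q,rectpose(n,out[n,q],z))
E
```

```text
t: 25.8
tool_pos: [0.3791, 0.303, 0.0913]
orientation: [-0.206, 3.133, 0.001]
force: [0.6, -0.2, 4.1]
opening: 0.0592
t: 26.8
tool_pos: [0.3797, 0.3034, 0.2519]
orientation: [0.707, 3.056, 0.007]
force: [0.1, -0.3, -0.7]
opening: 0.093
t: 27.63
tool_pos: [0.3782, 0.3025, 0.2477]
orientation: [2.225, 2.218, 0.0]
force: [0.3, -0.2, 0.0]
opening: 0.0928
top organiser [(0.86, array([263., 204.]), np.int64(3609)), (0.71, array([353., 127.]), np.int64(900)), (0.19, array([127., 211.]), np.int64(742))]
top stem_block [(0.66, array([267., 177.]), np.int64(1777)), (0.43, array([251., 111.]), np.int64(817))]
top glue_bottle [(0.76, array([140., 272.]), np.int64(643))]
top spray_can [(0.65, array([132., 242.]), np.int64(697))]
top thread_tube none
top drip_tray [(0.55, array([251., 111.]), np.int64(768))]
scene organiser [(0.84, array([244., 205.]), np.int64(3008))]
scene stem_block [(0.88, array([264., 205.]), np.int64(2018)), (0.19, array([279.,  97.]), np.int64(843)), (0.17, array([280., 117.]), np.int64(1635))]
scene glue_bottle [(0.86, array([250.,  92.]), np.int64(735))]
scene spray_can [(0.88, array([278.,  96.]), np.int64(855))]
scene thread_tube [(0.8, array([305., 106.]), np.int64(831))]
scene drip_tray none
top drip_tray (array([0.80394495, 0.00756718]), array([83.2, 83.1]), -45.402584075927734)
top stem_block (array([ 0.62245313, -0.03103219]), array([209.2,  58.6]), -88.95997548103333)
top organiser (array([ 0.58520447, -0.03019213]), array([244.5, 159.7]), -89.52215802669525)
scene stem_block (array([ 0.63115704, -0.03934571]), array([235.6,  71.7]), -88.84370601177216)
scene organiser (array([ 0.58635974, -0.02911131]), array([265.4, 168.4]), -89.39228993654251)
```

```bash
python3 d.py; python3 - <<'E'
import cv2,numpy as np
a=cv2.imread('pics/top2.png')[130:290,80:420];b=cv2.imread('pics/scene2.png')[60:330,80:400]
cv2.imwrite('pics/t2c.png',cv2.resize(a,(800,376)));cv2.imwrite('pics/s2c.png',cv2.resize(b,(700,590)))
E
```

```text
t 28.33 pos [0.3783 0.3025 0.2471] yaw 90.24 toolz [-1.e-04 -0.e+00 -1.e+00] F [-0.1  0.6 -0.2] open 0.0929 q [ 0.57 -0.19  1.77  0.    1.56  0.56]
```

View pics/t2c.png

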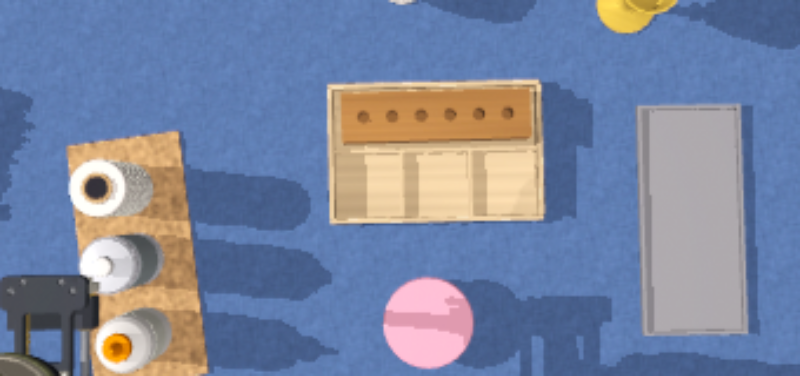

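View pics/s2c.png

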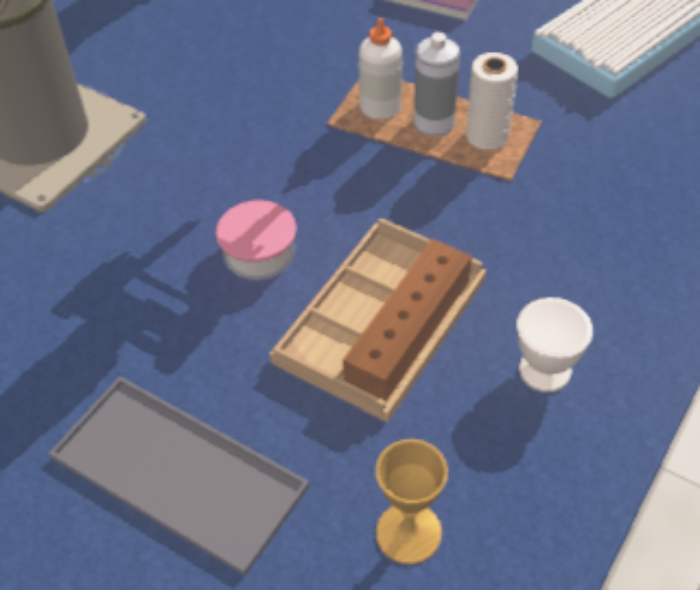

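```bash
python3 -m creep '[[-0.015,0.011,0,0,0],[-0.027,0.0197,0,0,0],[-0.027,0.0197,0,0,0],[-0.027,0.0197,0,0,0],[-0.027,0.0197,0,0,0],[-0.027,0.0197,0,0,0],[-0.027,0.0197,0,0,0],[-0.027,0.0197,0,0,0],[-0.027,0.0197,0,0,0],[-0.027,0.0197,0,0,0],[-0.027,0.0197,0,0,0],[-0.027,0.0197,0,0,0]]'
python3 -m creep '[[-0.015,0.011,0,-0.01,0],[-0.007,0.005,0,0,0],[0,0,0.02,0,0],[0,0,0.03,0,0],[0,0,0.03,0,0],[0,0,0.03,0,0],[0,0,0.02,0,0],[0,0,0.01,0,0],[0,0,0,0,0]]'
python3 d.py .622 -.0315 .04 91.0
```

```text
t: 29.33
tool_pos: [0.608, -0.0101, 0.247]
orientation: [-2.217, -2.226, 0.0]
force: [-0.4, 0.5, 0.4]
opening: 0.0931
t: 30.08
tool_pos: [0.6212, -0.0295, 0.104]
orientation: [-2.202, -2.234, 0.005]
force: [-0.7, -0.9, -0.4]
opening: 0.0932
t 30.08 pos [ 0.6212 -0.0295  0.104 ] yaw 90.83 toolz [-5.3e-03  9.0e-04 -1.0e+00] F [-0.7 -0.9 -0.4] open 0.0932 q [-0.13  0.28  1.55  0.    1.32 -0.14]
now-axes [-0.0021  0.0011  0.064 ]
twist -0.003 after-axes [-0.0021  0.0011  0.064 ]
```

```bash
python3 -m creep '[[-0.002,0.001,0.015,0,0],[0,0,0.02,0,0],[0,0,0.015,0,0],[0,0,0.007,0,0],[0,0,0.003,0,0],[0,0,0.002,0,0],[0,0,0,0,0],[0,0,0,0,0]]'
python3 d.py .622 -.0315 .04 91.0
```

```text
t: 30.75
tool_pos: [0.6254, -0.0325, 0.0466]
orientation: [2.205, 2.236, 0.002]
force: [0.2, -0.4, 0.1]
opening: 0.0928
t 30.75 pos [ 0.6254 -0.0325  0.0466] yaw 90.81 toolz [ 2.e-03 -2.e-04 -1.e+00] F [ 0.2 -0.4  0.1] open 0.0928 q [-0.13  0.35  1.58  0.    1.21 -0.15]
now-axes [ 0.001  -0.0034  0.0066]
twist -0.0034 after-axes [ 0.001  -0.0034  0.0066]
```

```bash
python3 -m creep '[[0.001,-0.0015,0.003,-0.003,0],[0,-0.0015,0.002,0,0],[0,0,0.001,0,0],[0,0,0,0,0],[0,0,0,0,100],[0,0,0,0,150],[0,0,0,0,200],[0,0,0,0,200],[0,0,0,0,200],[0,0,0,0,200]]' 35
python3 d.py .622 -.0315 .04 91.0
```

```text
t: 31.58
tool_pos: [0.6216, -0.0315, 0.0392]
orientation: [2.202, 2.24, 0.0]
force: [2.0, 0.5, -0.4]
opening: 0.0577
t 31.58 pos [ 0.6216 -0.0315  0.0392] yaw 90.97 toolz [ 3.e-04 -0.e+00 -1.e+00] F [ 2.   0.5 -0.4] open 0.0577 q [-0.13  0.35  1.59  0.    1.2  -0.15]
now-axes [-0.      0.0004 -0.0008]
twist -0.0005 after-axes [-0.      0.0004 -0.0008]
```

```bash
python3 -m creep '[[0,0,0,0,220],[0,0,0,0,220],[0,0,0,0,220]]'
python3 d.py .622 -.0315 .04 91.0
```

```text
t: 31.83
tool_pos: [0.6217, -0.0315, 0.0393]
orientation: [2.202, 2.24, 0.0]
force: [1.0, 0.0, 0.6]
opening: 0.0551
t 31.83 pos [ 0.6217 -0.0315  0.0393] yaw 90.97 toolz [ 5.e-04 -0.e+00 -1.e+00] F [1.  0.  0.6] open 0.0551 q [-0.13  0.35  1.59  0.    1.2  -0.15]
now-axes [-0.      0.0003 -0.0007]
twist -0.0005 after-axes [-0.      0.0003 -0.0007]
```

```bash
python3 -m creep '[[0,0,-0.005,0,220],[0,0,-0.01,0,220],[0,0,-0.02,0,220],[0,0,-0.025,0,220],[0,0,-0.025,0,220],[0,0,-0.02,0,220],[0,0,-0.015,0,220],[0,-0.01,-0.005,0,220],[0,-0.02,0,0,220],[0,-0.025,0,0,220],[0,-0.025,0,0,220],[0,-0.02,0,0,220]]'
python3 -m creep '[[0,-0.01,0,0.05,220],[0,-0.005,0,0.12,220],[0,0,0,0.12,220],[0,0,0,0.12,220],[0,0,0,0.12,220],[0,0,0,0.12,220],[0,0,0,0.12,220],[0,0,0,0.12,220],[0,0,0,0.12,220],[0,0,0,0.12,220],[0,0,0,0.12,220],[0,0,0,0.12,220]]'
python3 -m creep '[[0,0,0,0.12,220],[0,0,0,0.12,220],[0,0,0,0.09,220],[0,0,0,0,220]]'
python3 d.py .506 -.3215 .15 0.17
```

```text
t: 32.83
tool_pos: [0.5197, -0.0331, 0.1646]
orientation: [-2.202, -2.24, 0.001]
force: [-1.2, -0.2, -2.0]
opening: 0.0548
t: 33.83
tool_pos: [0.5063, -0.0332, 0.1649]
orientation: [3.124, 0.332, 0.0]
force: [-0.2, -0.6, -3.2]
opening: 0.0549
t: 34.17
tool_pos: [0.5063, -0.0332, 0.1648]
orientation: [3.136, -0.183, 0.0]
force: [-0.3, -1.1, -2.3]
opening: 0.0547
t 34.17 pos [ 0.5063 -0.0332  0.1648] yaw -6.67 toolz [ 2.e-04 -1.e-04 -1.e+00] F [-0.3 -1.1 -2.3] open 0.0547 q [-0.17 -0.08  1.82 -0.    1.4   1.52]
now-axes [0.0332 0.2864 0.0148]
twist -0.1194 after-axes [-0.0012  0.2883  0.0148]
```

```bash
python3 -m creep '[[0,0,0,-0.06,220],[0,0,0,-0.0594,220],[0,0.015,0,0,220],[0,0.03,0,0,220],[0,0.035,0,0,220],[0,0.035,0,0,220],[0,0.035,0,0,220],[0,0.035,0,0,220],[0,0.035,0,0,220],[0,0.035,0,0,220],[0,0.02,0,0,220],[0,0.01,0,0,220]]'
python3 -m creep '[[0,0.003,0.015,0,220],[0,0,0.025,0,220],[0,0,0.02,0,220],[0,0,0.01,0,220],[0,0,0,0,220],[0,0,0,0,220]]'
python3 d.py .506 -.3215 .0375 0.17
python3 - <<'E'
from h import *
import pickle
out={}
for n in('top','scene'):
    cv2.imwrite(f"pics/{n}3.png",read_camera(n)[:,:,::-1])
    for q in['stem_block','drip_tray']:
        r=silhouettes(n,q)
        for a in r: print(n,q,round(a['confidence'],2),np.round(a['pixel']),a['region'].sum(), rectpose(n,a['region'],.012 if q=='drip_tray' else .14))
E
```

```text
t: 35.17
tool_pos: [0.5079, -0.3211, 0.1645]
orientation: [3.141, 0.012, -0.0]
force: [-0.3, 0.1, -3.0]
opening: 0.055
t: 35.67
tool_pos: [0.5084, -0.3205, 0.0942]
orientation: [-3.141, -0.014, 0.001]
force: [0.2, -0.6, -1.0]
opening: 0.0548
t 35.67 pos [ 0.5084 -0.3205  0.0942] yaw 0.5 toolz [-9.e-04  8.e-04 -1.e+00] F [ 0.2 -0.6 -1. ] open 0.0548 q [-0.65  0.24  1.62  0.    1.28  0.91]
now-axes [-0.0024  0.0011  0.0567]
twist 0.0058 after-axes [-0.0024  0.0011  0.0567]
top stem_block 0.94 [380. 193.] 888 (array([ 0.57842413, -0.30740533]), array([70.6, 65.4]), -1.4783859252929688)
top drip_tray 0.57 [362. 208.] 1248 (array([ 0.50537289, -0.31941617]), array([262.2, 119.3]), -0.6784286499023438)
scene stem_block 0.79 [174. 267.] 1853 (array([ 0.58277307, -0.33906311]), array([125.6,  73.4]), 1.2032487392425537)
scene stem_block 0.44 [333. 214.] 1109 (array([ 0.80697003, -0.05145011]), array([118.4,  75.2]), -63.66231918334961)
scene drip_tray 0.59 [170. 290.] 2420 (array([ 0.50579547, -0.32582062]), array([266.3, 121. ]), 2.2408039569854736)
```

View pics/top3.png

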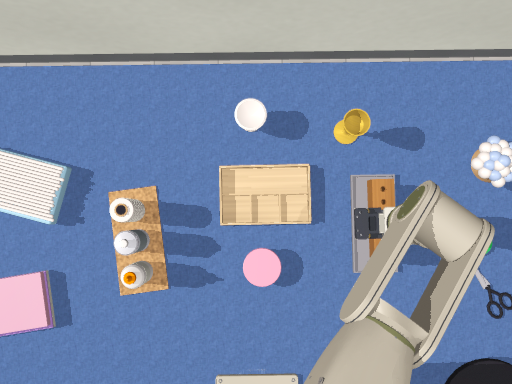

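View pics/scene3.png

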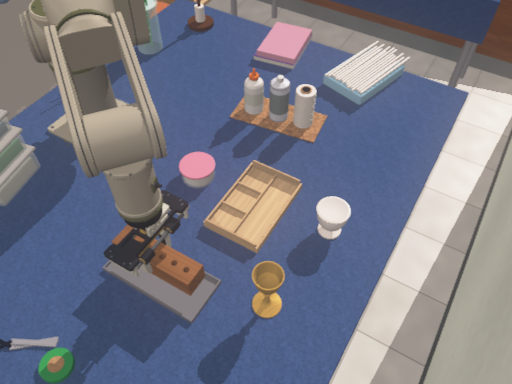

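```bash
python3 - <<'E'
from h import *
r=[a for a in silhouettes('top','stem_block')][0]['region']
w=unproj('top',outline(r),.109);print(w[:,0].max(),np.percentile(w[:,0],97))
print(proj('top',[[.613,-.3215-.0275,.109],[.613,-.3215+.0275,.109]]))
im=read_camera('top')[165:285,330:420];cv2.imwrite('pics/t3c.png',cv2.resize(im,None,fx=5,fy=5,interpolation=cv2.INTER_NEAREST)[:,:,::-1])
E
python3 d.py .506 -.3215 .0375 0.17
```

```text
0.6157928139462092 0.6157092320486887
[[393.41226    179.87569434]
 [371.32216881 180.12762876]]
t 36.07 pos [ 0.5089 -0.3214  0.095 ] yaw 0.42 toolz [ 1.e-03 -7.e-04 -1.e+00] F [ 0.2  0.7 -2. ] open 0.055 q [-0.65  0.23  1.62  0.    1.28  0.91]
now-axes [-0.003  -0.      0.0575]
twist 0.0044 after-axes [-0.003   0.      0.0575]
```

View pics/t3c.png

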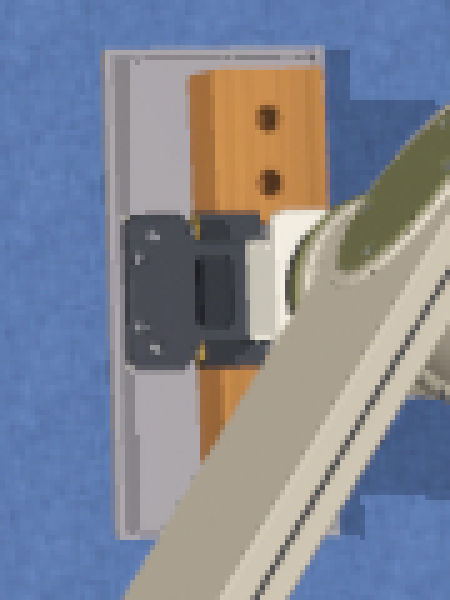

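```bash
python3 -m creep '[[-0.002,0,0.01,0.0044,220],[-0.002,0,0.02,0,220],[0,0,0.015,0,220],[0,0,0.005,0,220],[0,0,0.003,0,220],[0,0,0.001,0,220],[0,0,0,0,220],[0,0,0,0,220]]'
python3 d.py .505 -.3215 .0375 0.17
```

```text
t: 36.73
tool_pos: [0.5052, -0.3217, 0.0412]
orientation: [3.141, 0.004, 0.002]
force: [0.0, -0.6, -2.4]
opening: 0.0545
t 36.73 pos [ 0.5052 -0.3217  0.0412] yaw 0.16 toolz [ 0.0013 -0.001  -1.    ] F [ 0.  -0.6 -2.4] open 0.0545 q [-0.65  0.29  1.66  0.    1.19  0.92]
now-axes [-0.0002 -0.0002  0.0037]
twist -0.0002 after-axes [-0.0002 -0.0002  0.0037]
```

```bash
python3 -m creep '[[0,0,0.001,0,220],[0,0,0.001,0,220],[0,0,0.0005,0,220],[0,0,0,0,220]]'
python3 d.py .505 -.3215 .0375 0.17
```

```text
t: 37.07
tool_pos: [0.5046, -0.3212, 0.0377]
orientation: [3.142, 0.004, 0.0]
force: [0.1, -0.1, -2.8]
opening: 0.0545
t 37.07 pos [ 0.5046 -0.3212  0.0377] yaw 0.16 toolz [ 1.e-04 -1.e-04 -1.e+00] F [ 0.1 -0.1 -2.8] open 0.0545 q [-0.65  0.3   1.67  0.    1.18  0.92]
now-axes [0.0004 0.0003 0.0002]
twist -0.0001 after-axes [0.0004 0.0003 0.0002]
```

```bash
python3 -m creep '[[0,0,0.0005,0,220],[0,0,0.0005,0,220],[0,0,0,0,220]]'
python3 d.py .505 -.3215 .0375 0.17
```

```text
t: 37.32
tool_pos: [0.5047, -0.3213, 0.0372]
orientation: [3.141, 0.004, 0.0]
force: [-2.5, 1.8, 3.0]
opening: 0.0545
t 37.32 pos [ 0.5047 -0.3213  0.0372] yaw 0.16 toolz [ 2.e-04 -2.e-04 -1.e+00] F [-2.5  1.8  3. ] open 0.0545 q [-0.65  0.3   1.67 -0.    1.18  0.92]
now-axes [ 0.0003  0.0002 -0.0003]
twist -0.0001 after-axes [ 0.0003  0.0002 -0.0003]
```

```bash
python3 -m creep '[[0,0,0,0,180],[0,0,0,0,140],[0,0,0,0,80],[0,0,0,0,40],[0,0,0,0,20],[0,0,-0.01,0,0],[0,0,-0.025,0,0],[0,0,-0.035,0,0],[0,0,-0.04,0,0],[0,0,-0.04,0,0],[0,0,-0.035,0,0],[-0.003,-0.015,-0.02,0,0]]'
python3 -m creep '[[-0.006,-0.03,-0.007,0,0],[-0.007,-0.0347,0,0,0],[-0.007,-0.0347,0,0,0],[-0.007,-0.0347,0,0,0],[-0.007,-0.0347,0,0,0],[-0.007,-0.0347,0,0,0],[-0.007,-0.0347,0,0,0],[-0.007,-0.0347,0,0,0],[-0.007,-0.0347,0,0,0],[-0.007,-0.0347,0,0,0],[-0.007,-0.0347,0,0,0],[-0.007,-0.0347,0,0,0]]'
python3 -m creep '[[-0.007,-0.0347,0,0,0],[-0.007,-0.0347,0,0,0],[-0.007,-0.0347,0,0,0],[-0.007,-0.0347,0,0,0],[-0.006,-0.03,0,0,0],[-0.003,-0.015,0,-0.04,0],[0,0,0,-0.09,0],[0,0,0,0,0]]'
python3 d.py .379 .303 .0913 7.5
python3 - <<'E'
from h import *
for n in('top','scene'):
    cv2.imwrite(f"pics/{n}4.png",read_camera(n)[:,:,::-1])
    for q in['stem_block','drip_tray','organiser']:
        for a in silhouettes(n,q)[:1]: print(n,q,round(a['confidence'],2),np.round(a['pixel']),a['region'].sum(), rectpose(n,a['region'],dict(drip_tray=.012,organiser=.022,stem_block=.054)[q]))
E
```

```text
t: 38.32
tool_pos: [0.5028, -0.3088, 0.248]
orientation: [3.136, 0.002, 0.009]
force: [1.5, -0.9, 0.0]
opening: 0.0929
t: 39.32
tool_pos: [0.4167, 0.1068, 0.2496]
orientation: [-3.141, -0.004, -0.002]
force: [0.6, -0.0, 0.6]
opening: 0.0927
t: 39.98
tool_pos: [0.3793, 0.29, 0.2492]
orientation: [-3.134, -0.219, -0.001]
force: [0.5, 0.9, -0.1]
opening: 0.0929
t 39.98 pos [0.3793 0.29   0.2492] yaw 7.98 toolz [ 4.e-04  3.e-04 -1.e+00] F [ 0.5  0.9 -0.1] open 0.0929 q [ 0.55 -0.21  1.79  0.    1.57  1.98]
now-axes [ 0.0014 -0.0129  0.1579]
twist 0.0085 after-axes [ 0.0013 -0.0129  0.1579]
top stem_block 0.7 [376. 220.] 2045 (array([ 0.50841904, -0.31640802]), array([207.6,  69. ]), 0.08005330711603165)
top drip_tray 0.76 [365. 226.] 2199 (array([ 0.50493246, -0.32129752]), array([261.9, 120.4]), 0.2313622236251831)
top organiser 0.97 [266. 195.] 5454 (array([ 0.58478107, -0.03053571]), array([243.6, 164. ]), -89.33596992492676)
scene stem_block 0.9 [161. 272.] 2649 (array([ 0.51668561, -0.32919861]), array([226. ,  71.3]), 0.055306099355220795)
scene drip_tray 0.6 [165. 288.] 2576 (array([ 0.50641257, -0.3219501 ]), array([270.3, 123.8]), -0.159637451171875)
scene organiser 0.74 [253. 205.] 4952 (array([ 0.58737775, -0.02999292]), array([261.3, 167.4]), -89.48081874847412)
```

View pics/top4.png

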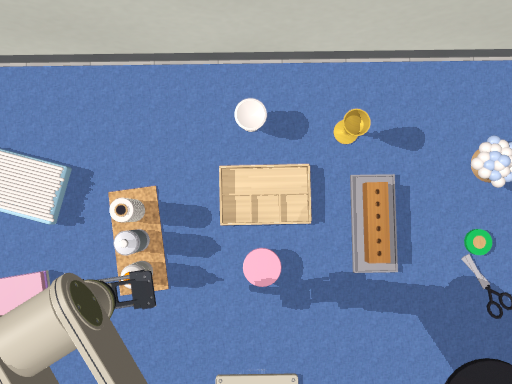

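```bash
cat >> h.py <<'E'
def boxmask(n,x,y,a,L,W,z0,z1):
    c,s=np.cos(a),np.sin(a);P=[]
    for z in(z0,z1):
        for u in(-1,1):
            for v in(-1,1): P.append([x+c*u*L/2-s*v*W/2,y+s*u*L/2+c*v*W/2,z])
    return mask(n,[proj(n,np.array(P))])
def fitbox(n,reg,x0,L,W,z0,z1):
    g=reg.astype(np.float32)
    f=lambda v:np.abs(boxmask(n,v[0],v[1],v[2],L,W,z0,z1)-g).sum()/g.sum()
    r=minimize(f,x0,method='Nelder-Mead',options=dict(initial_simplex=np.array(x0)+[[0,0,0],[.006,0,0],[0,.006,0],[0,0,.03]],xatol=1e-4,maxiter=150))
    return r.x[:2],np.degrees(r.x[2]),r.fun
E
python3 - <<'E'
from h import *
for n in('top','scene'):
    b=silhouettes(n,'stem_block')[0]['region'];t=silhouettes(n,'drip_tray')[0]['region']
    print(n,fitbox(n,b,[.505,-.3215,0],.21,.055,.004,.054),fitbox(n,(b|t),[.505,-.3215,0],.262,.118,0,.012))
E
```

```text
top (array([ 0.50824365, -0.3236359 ]), np.float64(-0.2271221858790885), np.float64(0.03795843571424484)) (array([ 0.50426688, -0.32272472]), np.float64(0.844948121241455), np.float64(0.05148795619606972))
scene (array([ 0.50670596, -0.32120953]), np.float64(0.4028317835756006), np.float64(0.03831634670495987)) (array([ 0.50474191, -0.32056985]), np.float64(-0.17877069772441637), np.float64(0.03142451494932175))
```

```bash
python3 -m creep '[[0,-0.006,0,0,0],[0.001,-0.007,0,0.008,0],[0,0,0.01,0,0],[0,0,0.025,0,0],[0,0,0.03,0,0],[0,0,0.03,0,0],[0,0,0.027,0,0],[0,0,0.018,0,0],[0,0,0.01,0,0],[0,0,0.005,0,0],[0,0,0.001,0,0],[0,0,0,0,0]]'
python3 d.py .379 .303 .0913 7.5
```

```text
t: 41.58
tool_pos: [0.3795, 0.3024, 0.0933]
orientation: [-3.135, -0.196, -0.001]
force: [0.8, 0.4, -0.2]
opening: 0.0932
t 41.58 pos [0.3795 0.3024 0.0933] yaw 7.16 toolz [ 8.e-04  5.e-04 -1.e+00] F [ 0.8  0.4 -0.2] open 0.0932 q [ 0.57 -0.07  1.95  0.    1.26  2.01]
now-axes [-0.0004 -0.0007  0.002 ]
twist -0.0059 after-axes [-0.0004 -0.0007  0.002 ]
```

```bash
python3 -m creep '[[0,0,0.001,0,100],[0,0,0,0,160],[0,0,0,0,200],[0,0,0,0,200],[0,0,0,0,200],[0,0,0,0,200]]' 20
python3 - <<'E'
from h import *
import pickle
o=pickle.load(open('s2.pkl','rb'))
for n in('top','scene'):
  for q,x in(('glue_bottle',[.38,.303]),('spray_can',[.466,.313]),('thread_tube',[.5536,.3246])):
    if (n,q) in o: print(n,q,fitcyl(n,q,o[n,q],.005,x))
r=silhouettes('top','thread_tube')
if r: print(fitcyl('top','thread_tube',r[0]['region'],.005,[.5536,.3246]))
r=silhouettes('top','spray_can')
if r: print(fitcyl('top','spray_can',r[0]['region'],.005,[.466,.313]))
E
python3 d.py .549 -.1087 .18 90
```

```text
t: 42.08
tool_pos: [0.3793, 0.3022, 0.092]
orientation: [-3.135, -0.196, -0.001]
force: [-1.1, 0.0, 1.3]
opening: 0.0594
top glue_bottle (array([0.38316895, 0.30086133]), np.float64(0.07746889442205429))
top spray_can (array([0.46700309, 0.31070107]), np.float64(0.07810258120298386))
scene glue_bottle (array([0.37896081, 0.30644226]), np.float64(0.055187076330184937))
scene spray_can (array([0.46532962, 0.31477468]), np.float64(0.044005848467350006))
scene thread_tube (array([0.54427596, 0.32653115]), np.float64(0.0694945827126503))
(array([0.54690649, 0.32180122]), np.float64(0.06276334077119827))
(array([0.46681618, 0.30957005]), np.float64(0.0500992052257061))
t 42.18 pos [0.3793 0.3022 0.092 ] yaw 7.15 toolz [ 5.e-04  5.e-04 -1.e+00] F [0.6 0.6 1.9] open 0.0597 q [ 0.57 -0.07  1.95  0.    1.26  2.01]
now-axes [ 0.1173  0.4288 -0.0882]
twist -1.446 after-axes [-0.4109  0.1697 -0.0882]
```

```bash
python3 -m creep '[[0,0,-0.01,0,200],[0,0,-0.02,0,200],[0,0,-0.03,0,200],[0,0,-0.025,0,200],[0,0,-0.01,0,200],[0,0,0,-0.1205,200],[0,0,0,-0.1205,200],[0,0,0,-0.1205,200],[0,0,0,-0.1205,200],[0,0,0,-0.1205,200],[0,0,0,-0.1205,200],[0,0,0,-0.1205,200]]'
python3 -m creep '[[0,0,0,-0.1205,200],[0,0,0,-0.1205,200],[0,0,0,-0.1205,200],[0,0,0,-0.1205,200],[0,0,0,-0.1205,200],[-0.015,0.006,0,0,200],[-0.029,0.012,0,0,200],[-0.029,0.012,0,0,200],[-0.029,0.012,0,0,200],[-0.029,0.012,0,0,200],[-0.029,0.012,0,0,200],[-0.029,0.012,0,0,200]]'
python3 -m creep '[[-0.029,0.012,0,0,200],[-0.029,0.012,0,0,200],[-0.029,0.012,0,0,200],[-0.029,0.012,0,0,200],[-0.029,0.012,0,0,200],[-0.029,0.012,0,0,200],[-0.026,0.011,0,0,200],[-0.015,0.007,0,0,200],[-0.006,0.002,0,0,200],[0,0,0,0,200],[0,0,0,0,200]]'
python3 d.py .549 -.110 .0945 90
```

```text
t: 43.18
tool_pos: [0.3786, 0.3016, 0.1858]
orientation: [2.776, 1.47, -0.002]
force: [0.7, 0.5, -1.4]
opening: 0.0592
t: 44.18
tool_pos: [0.4569, 0.1114, 0.186]
orientation: [-2.221, -2.221, 0.001]
force: [1.4, 0.5, -2.6]
opening: 0.0591
t: 45.1
tool_pos: [0.5485, -0.1075, 0.1859]
orientation: [-2.221, -2.22, 0.001]
force: [0.0, 0.2, -2.3]
opening: 0.0592
t 45.1 pos [ 0.5485 -0.1075  0.1859] yaw 89.98 toolz [-1.5e-03  8.0e-04 -1.0e+00] F [ 0.   0.2 -2.3] open 0.0592 q [-0.29  0.05  1.66  0.    1.44 -0.29]
now-axes [-0.0026  0.0007  0.0914]
twist -0.0004 after-axes [-0.0026  0.0007  0.0914]
```

```bash
python3 -m creep '[[-0.0026,0,0.01,0,200],[0,0,0.02,0,200],[0,0,0.02,0,200],[0,0,0.01,0,200],[0,0,0.004,0,200],[0,0,0,0,200],[0,0,0,0,200]]'
python3 d.py .549 -.110 .0945 90
```

```text
t: 45.68
tool_pos: [0.5494, -0.1103, 0.1232]
orientation: [2.22, 2.222, 0.001]
force: [0.3, -0.4, -1.6]
opening: 0.0595
t 45.68 pos [ 0.5494 -0.1103  0.1232] yaw 90.03 toolz [ 6.e-04 -1.e-04 -1.e+00] F [ 0.3 -0.4 -1.6] open 0.0595 q [-0.29  0.1   1.72  0.    1.32 -0.29]
now-axes [ 0.0003 -0.0004  0.0287]
twist 0.0006 after-axes [ 0.0003 -0.0004  0.0287]
```

```bash
python3 - <<'E'
from h import *
im=read_camera('scene')[150:270,170:330];cv2.imwrite('pics/s5.png',cv2.resize(im,None,fx=5,fy=5,interpolation=cv2.INTER_CUBIC)[:,:,::-1])
z=.1206-.087
for q in silhouettes('scene','glue_bottle')[:2]: print(q['confidence'],q['pixel'],q['region'].sum(),fitcyl('scene','glue_bottle',q['region'],z,[.549,-.11]))
E
```

```text
0.95 [221.8, 204.2] 771 (array([ 0.54527134, -0.10496419]), np.float64(0.3219844400882721))
```

View pics/s5.png

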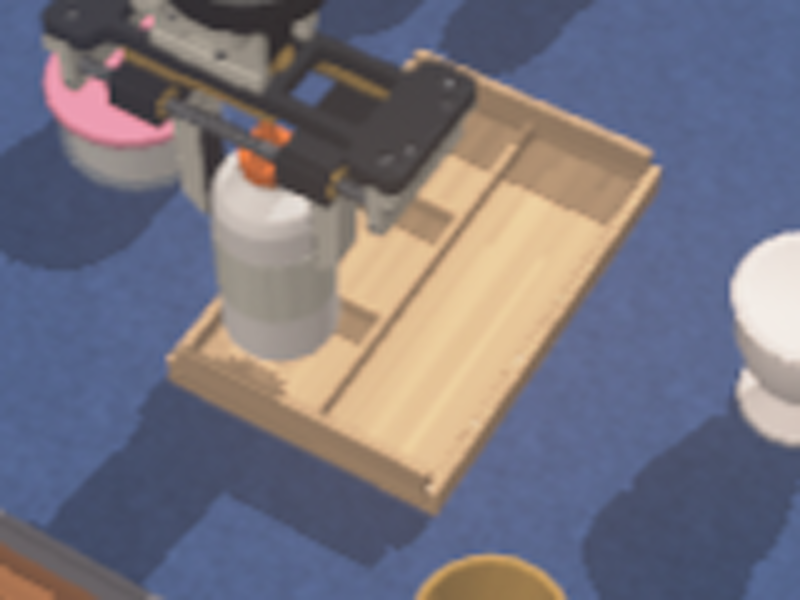

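```bash
python3 -m creep '[[0,0,0.01,0,200],[0,0,0.01,0,200],[0,0,0.005,0,200],[0,0,0.002,0,200],[0,0,0.001,0,200],[0,0,0,0,200],[0,0,0,0,200]]'
python3 d.py .549 -.110 .093 90
```

```text
t: 46.37
tool_pos: [0.5492, -0.1107, 0.0948]
orientation: [2.221, 2.221, 0.0]
force: [0.3, -0.9, -2.1]
opening: 0.0594
t 46.37 pos [ 0.5492 -0.1107  0.0948] yaw 90.0 toolz [ 2.e-04 -1.e-04 -1.e+00] F [ 0.3 -0.9 -2.1] open 0.0594 q [-0.29  0.13  1.74  0.    1.27 -0.29]
now-axes [ 0.0007 -0.0002  0.0018]
twist -0.0 after-axes [ 0.0007 -0.0002  0.0018]
```

```bash
python3 -m creep '[[0,0,0.001,0,200],[0,0,0.0008,0,200],[0,0,0.0003,0,200],[0,0,0,0,200]]'
python3 d.py .549 -.110 .093 90
```

```text
t: 46.7
tool_pos: [0.5494, -0.1107, 0.093]
orientation: [2.221, 2.221, 0.001]
force: [-0.0, -0.3, -0.8]
opening: 0.0593
t 46.7 pos [ 0.5494 -0.1107  0.093 ] yaw 90.0 toolz [ 7.e-04 -2.e-04 -1.e+00] F [-0.  -0.3 -0.8] open 0.0593 q [-0.29  0.13  1.74 -0.    1.27 -0.29]
now-axes [ 0.0007 -0.0004  0.    ]
twist -0.0 after-axes [ 0.0007 -0.0004  0.    ]
```

```bash
python3 -m creep '[[0,0,0.0005,0,150],[0,0,0,0,100],[0,0,0,0,40],[0,0,0,0,0],[0,0,-0.01,0,0],[0,0,-0.025,0,0],[0,0,-0.03,0,0],[0,0,-0.035,0,0],[0,0,-0.035,0,0],[0.01,-0.002,-0.02,0,0],[0.02,-0.004,-0.003,0,0],[0.03,-0.006,0,0,0]]'
python3 -m creep '[[0.035,-0.007,0,0,0],[0.035,-0.007,0,0,0],[0.035,-0.007,0,0,0],[0.035,-0.007,0,0,0],[0.035,-0.007,0,0,0],[0.035,-0.007,0,0,0],[0.035,-0.007,0,0,0],[0.035,-0.007,0,0,0],[0.035,-0.007,0,0,0],[0.03,-0.006,0,0,0],[0.015,-0.002,0,0,0],[0.003,0,0,0,0]]'
python3 -m creep '[[0,0,0,0.12,0],[0,0,0,0.12,0],[0,0,0,0.12,0],[0,0,0,0.12,0],[0,0,0,0.12,0],[0,0,0,0.12,0],[0,0,0,0.12,0],[0,0,0,0.12,0],[0,0,0,0.12,0],[0,0,0,0.12,0],[0,0,0,0.12,0],[0,0,0,0.12,0]]'
python3 d.py .466 .313 .0932 7.5
```

```text
t: 47.7
tool_pos: [0.5386, -0.0519, 0.2538]
orientation: [2.221, 2.215, 0.004]
force: [1.1, 0.3, -1.0]
opening: 0.093
t: 48.7
tool_pos: [0.465, 0.3153, 0.2506]
orientation: [-2.217, -2.225, -0.001]
force: [-0.2, 0.2, -0.4]
opening: 0.0931
t: 49.7
tool_pos: [0.4665, 0.3115, 0.2506]
orientation: [3.135, 0.195, 0.001]
force: [-0.2, 0.4, -0.6]
opening: 0.0931
t 49.7 pos [0.4665 0.3115 0.2506] yaw 7.11 toolz [ 5.e-04 -1.e-04 -1.e+00] F [-0.2  0.4 -0.6] open 0.0931 q [ 0.5   0.02  1.57 -0.    1.56  1.94]
now-axes [-0.0004 -0.0016  0.1574]
twist -0.0068 after-axes [-0.0004 -0.0016  0.1574]
```

```bash
python3 -m creep '[[0,-0.001,0.01,0,0],[0,0,0.025,0,0],[0,0,0.03,0,0],[0,0,0.03,0,0],[0,0,0.026,0,0],[0,0,0.018,0,0],[0,0,0.01,0,0],[0,0,0.005,0,0],[0,0,0.002,0,0],[0,0,0,0,0],[0,0,0,0,0]]'
python3 d.py .466 .313 .0935 7.5
```

```text
t: 50.62
tool_pos: [0.467, 0.3138, 0.0956]
orientation: [-3.134, -0.206, -0.003]
force: [-0.2, -0.1, -0.3]
opening: 0.0928
t 50.62 pos [0.467  0.3138 0.0956] yaw 7.53 toolz [ 0.0021  0.0011 -1.    ] F [-0.2 -0.1 -0.3] open 0.0928 q [ 0.5   0.13  1.74 -0.    1.27  1.94]
now-axes [-0.0011  0.0007  0.0021]
twist 0.0005 after-axes [-0.0011  0.0007  0.0021]
```

```bash
python3 -m creep '[[0,0,0.001,0,100],[0,0,0,0,160],[0,0,0,0,200],[0,0,0,0,200],[0,0,0,0,200],[0,0,0,0,200]]' 20
python3 d.py .548 -.031 .18 90
python3 -m creep '[[0,0,-0.01,0,200],[0,0,-0.02,0,200],[0,0,-0.03,0,200],[0,0,-0.025,0,200],[0,0,-0.01,0,200],[0,0,0,-0.12,200],[0,0,0,-0.12,200],[0,0,0,-0.12,200],[0,0,0,-0.12,200],[0,0,0,-0.12,200],[0,0,0,-0.12,200],[0,0,0,-0.12,200]]'
python3 -m creep '[[0,0,0,-0.12,200],[0,0,0,-0.12,200],[0,0,0,-0.12,200],[0,0,0,-0.12,200],[0,0,0,-0.12,200],[0,0,0,0,200]]'
python3 d.py .548 -.031 .18 90
```

```text
t: 51.12
tool_pos: [0.466, 0.3134, 0.0931]
orientation: [3.135, 0.205, 0.0]
force: [1.1, 0.7, -1.7]
opening: 0.0584
t 51.12 pos [0.466  0.3134 0.0931] yaw 7.5 toolz [ 1.e-04 -0.e+00 -1.e+00] F [ 1.1  0.7 -1.7] open 0.0584 q [ 0.5   0.13  1.74 -0.    1.27  1.94]
now-axes [ 0.0364  0.3521 -0.0869]
twist -1.4399 after-axes [-0.3444  0.082  -0.0869]
t: 52.12
tool_pos: [0.4655, 0.3131, 0.1872]
orientation: [-2.774, -1.474, 0.002]
force: [-0.1, 0.2, -3.3]
opening: 0.0581
t: 52.62
tool_pos: [0.4655, 0.3131, 0.1872]
orientation: [-2.215, -2.228, 0.002]
force: [-0.3, -0.1, -3.3]
opening: 0.0587
t 52.62 pos [0.4655 0.3131 0.1872] yaw 90.34 toolz [-1.3e-03 -7.0e-04 -1.0e+00] F [-0.3 -0.1 -3.3] open 0.0587 q [0.5  0.05 1.65 0.   1.44 0.49]
now-axes [-0.3446  0.0805  0.0073]
twist 0.0059 after-axes [-0.3441  0.0825  0.0073]
```

```bash
python3 -m creep '[[-0.015,0.0035,0,0.006,200],[-0.029,0.007,0,0,200],[-0.029,0.007,0,0,200],[-0.029,0.007,0,0,200],[-0.029,0.007,0,0,200],[-0.029,0.007,0,0,200],[-0.029,0.007,0,0,200],[-0.029,0.007,0,0,200],[-0.029,0.007,0,0,200],[-0.029,0.007,0,0,200],[-0.029,0.007,0,0,200],[-0.02,0.005,0,0,200]]'
python3 -m creep '[[-0.013,0.003,0,0,200],[-0.006,0.001,0,0,200],[0,0,0,0,200],[0,0,0,0,200]]'
python3 d.py .548 -.031 .096 90
```

```text
t: 53.62
tool_pos: [0.5426, -0.0146, 0.1876]
orientation: [2.234, 2.208, -0.001]
force: [-0.1, 0.0, -2.2]
opening: 0.0583
t: 53.95
tool_pos: [0.5462, -0.0304, 0.1878]
orientation: [-2.229, -2.213, -0.0]
force: [-0.3, 0.3, -2.9]
opening: 0.0585
t 53.95 pos [ 0.5462 -0.0304  0.1878] yaw 89.59 toolz [-6.e-04  7.e-04 -1.e+00] F [-0.3  0.3 -2.9] open 0.0585 q [-0.15  0.01  1.69  0.    1.44 -0.14]
now-axes [-0.0007  0.0018  0.0918]
twist -0.0071 after-axes [-0.0007  0.0018  0.0918]
```

```bash
python3 -m creep '[[0,0.0015,0.01,0,200],[0,0,0.02,0,200],[0,0,0.02,0,200],[0,0,0.01,0,200],[0,0,0.004,0,200],[0,0,0,0,200],[0,0,0,0,200]]'
python3 d.py .548 -.031 .0935 90
python3 - <<'E'
from h import *
im=read_camera('scene')[140:260,170:330];cv2.imwrite('pics/s6.png',cv2.resize(im,None,fx=5,fy=5,interpolation=cv2.INTER_CUBIC)[:,:,::-1])
E
```

```text
t: 54.53
tool_pos: [0.5483, -0.0307, 0.1245]
orientation: [2.227, 2.215, 0.0]
force: [0.5, 0.4, -1.8]
opening: 0.0587
t 54.53 pos [ 0.5483 -0.0307  0.1245] yaw 89.69 toolz [ 4.e-04 -0.e+00 -1.e+00] F [ 0.5  0.4 -1.8] open 0.0587 q [-0.15  0.07  1.75  0.    1.32 -0.14]
now-axes [-0.0003 -0.0003  0.031 ]
twist -0.0055 after-axes [-0.0003 -0.0003  0.031 ]
```

View pics/s6.png

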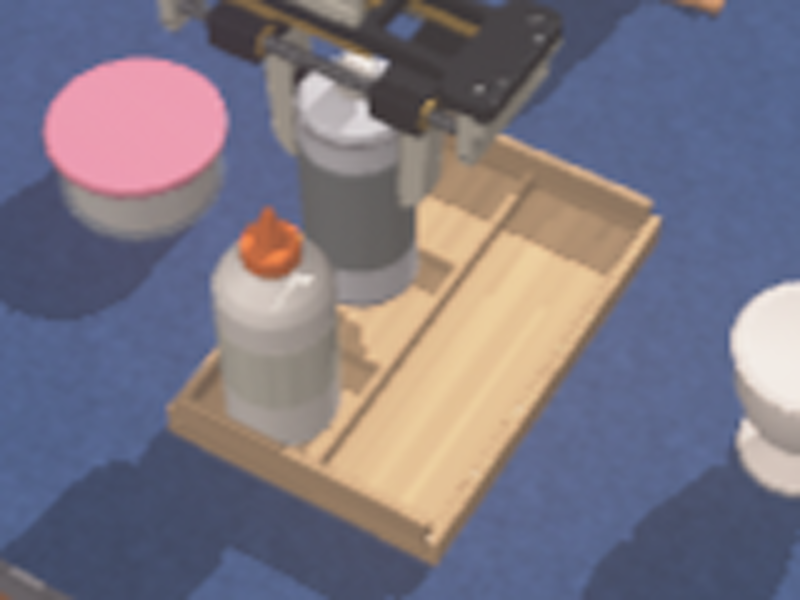

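```bash
python3 -m creep '[[0,0,0.01,0,200],[0,0,0.01,0,200],[0,0,0.005,0,200],[0,0,0.002,0,200],[0,0,0.001,0,200],[0,0,0,0,200],[0,0,0,0,200]]'
python3 -m creep '[[0,0,0.001,0,200],[0,0,0.0005,0,200],[0,0,0,0,200]]'
python3 d.py .548 -.031 .0940 90
```

```text
t: 55.17
tool_pos: [0.5482, -0.0312, 0.0962]
orientation: [2.228, 2.215, 0.0]
force: [-0.3, -0.2, -2.9]
opening: 0.0584
t: 55.42
tool_pos: [0.5481, -0.0311, 0.0947]
orientation: [2.228, 2.215, 0.0]
force: [0.4, 0.5, -2.7]
opening: 0.0583
t 55.42 pos [ 0.5481 -0.0311  0.0947] yaw 89.65 toolz [ 3.e-04 -0.e+00 -1.e+00] F [ 0.4  0.5 -2.7] open 0.0583 q [-0.15  0.1   1.77  0.    1.27 -0.14]
now-axes [ 0.0001 -0.0001  0.0007]
twist -0.006 after-axes [ 0.0001 -0.0001  0.0007]
```

```bash
python3 -m creep '[[0,0,0.0006,0,200],[0,0,0.0003,0,200],[0,0,0,0,150],[0,0,0,0,100],[0,0,0,0,40],[0,0,0,0,0],[0,0,-0.01,0,0],[0,0,-0.025,0,0],[0,0,-0.03,0,0],[0,0,-0.035,0,0],[0,0,-0.035,0,0],[0.01,0,-0.02,0,0]]'
python3 -m creep '[[0.02,0,0,0,0],[0.03,0,0,0,0],[0.035,0,0,0,0],[0.035,0,0,0,0],[0.035,0,0,0,0],[0.035,0,0,0,0],[0.035,0,0,0,0],[0.035,0,0,0,0],[0.035,0,0,0,0],[0.03,-0.001,0,0,0],[0.015,-0.001,0,0,0],[0.0055,0,0,0,0]]'
python3 -m creep '[[0,0,0,0.12,0],[0,0,0,0.12,0],[0,0,0,0.12,0],[0,0,0,0.12,0],[0,0,0,0.12,0],[0,0,0,0.12,0],[0,0,0,0.12,0],[0,0,0,0.12,0],[0,0,0,0.12,0],[0,0,0,0.12,0],[0,0,0,0.12,0],[0,0,0,0.11,0]]'
python3 d.py .5465 .3245 .0875 7.5
```

```text
t: 56.42
tool_pos: [0.5494, -0.0224, 0.2542]
orientation: [2.226, 2.21, 0.005]
force: [1.2, 0.5, 0.9]
opening: 0.0928
t: 57.42
tool_pos: [0.5475, 0.3267, 0.249]
orientation: [-2.225, -2.218, -0.001]
force: [0.4, -1.1, 0.4]
opening: 0.0932
t: 58.42
tool_pos: [0.5487, 0.3227, 0.2492]
orientation: [3.135, 0.2, 0.001]
force: [0.5, 0.1, 0.4]
opening: 0.0932
t 58.42 pos [0.5487 0.3227 0.2492] yaw 7.29 toolz [ 4.e-04 -5.e-04 -1.e+00] F [0.5 0.1 0.4] open 0.0932 q [ 0.45  0.22  1.35 -0.    1.57  1.9 ]
now-axes [-0.002  -0.0022  0.1617]
twist -0.0037 after-axes [-0.002  -0.0022  0.1617]
```

```bash
python3 -m creep '[[-0.001,-0.001,0.01,0,0],[-0.001,0,0.025,0,0],[0,0,0.03,0,0],[0,0,0.03,0,0],[0,0,0.03,0,0],[0,0,0.019,0,0],[0,0,0.01,0,0],[0,0,0.005,0,0],[0,0,0.002,0,0],[0,0,0,0,0],[0,0,0,0,0]]'
python3 d.py .5465 .3245 .088 7.5
python3 -m creep '[[0,0,0,0,100],[0,0,0,0,160],[0,0,0,0,200],[0,0,0,0,200],[0,0,0,0,200],[0,0,0,0,200]]' 20
python3 d.py .547 .0473 .18 90
```

```text
t: 59.33
tool_pos: [0.5472, 0.3255, 0.0895]
orientation: [-3.133, -0.212, -0.004]
force: [0.5, -0.8, 0.9]
opening: 0.0929
t 59.33 pos [0.5472 0.3255 0.0895] yaw 7.76 toolz [ 0.0025  0.0012 -1.    ] F [ 0.5 -0.8  0.9] open 0.0929 q [ 0.46  0.33  1.52 -0.    1.29  1.89]
now-axes [-0.0008  0.0009  0.0015]
twist 0.0045 after-axes [-0.0008  0.0009  0.0015]
t: 59.83
tool_pos: [0.5461, 0.325, 0.0878]
orientation: [3.134, 0.212, 0.0]
force: [0.8, -1.7, 1.0]
opening: 0.0596
t 59.83 pos [0.5461 0.325  0.0878] yaw 7.73 toolz [ 2.e-04 -3.e-04 -1.e+00] F [ 0.8 -1.7  1. ] open 0.0596 q [ 0.46  0.33  1.52 -0.    1.29  1.89]
now-axes [-0.0364  0.2753 -0.0921]
twist -1.4359 after-axes [-0.2777  0.0009 -0.0921]
```

```bash
python3 -m creep '[[0,0,-0.01,0,200],[0,0,-0.02,0,200],[0,0,-0.03,0,200],[0,0,-0.025,0,200],[0,0,-0.01,0,200],[0,0,0,-0.1197,200],[0,0,0,-0.1197,200],[0,0,0,-0.1197,200],[0,0,0,-0.1197,200],[0,0,0,-0.1197,200],[0,0,0,-0.1197,200],[0,0,0,-0.1197,200]]'
python3 -m creep '[[0,0,0,-0.1197,200],[0,0,0,-0.1197,200],[0,0,0,-0.1197,200],[0,0,0,-0.1197,200],[0,0,0,-0.1197,200],[-0.015,0,0,0,200],[-0.028,0,0,0,200],[-0.028,0,0,0,200],[-0.028,0,0,0,200],[-0.028,0,0,0,200],[-0.028,0,0,0,200],[-0.028,0,0,0,200]]'
python3 -m creep '[[-0.028,0,0,0,200],[-0.028,0,0,0,200],[-0.02,0,0,0,200],[-0.012,0,0,0,200],[-0.005,0,0,0,200],[0,0,0,0,200],[0,0,0,0,200]]'
python3 d.py .547 .0473 .089 90
```

```text
t: 60.83
tool_pos: [0.5455, 0.3249, 0.1818]
orientation: [-2.773, -1.477, 0.002]
force: [-0.5, 0.1, -3.6]
opening: 0.0593
t: 61.83
tool_pos: [0.5453, 0.1401, 0.1821]
orientation: [-2.224, -2.218, 0.001]
force: [0.7, -0.4, -1.7]
opening: 0.06
t: 62.42
tool_pos: [0.546, 0.0497, 0.1825]
orientation: [-2.221, -2.221, -0.0]
force: [0.8, -0.3, -2.5]
opening: 0.0596
t 62.42 pos [0.546  0.0497 0.1825] yaw 89.98 toolz [-3.e-04  5.e-04 -1.e+00] F [ 0.8 -0.3 -2.5] open 0.0596 q [-0.    0.02  1.69  0.    1.43 -0.  ]
now-axes [-0.0024  0.001   0.0935]
twist -0.0004 after-axes [-0.0024  0.001   0.0935]
```

```bash
python3 -m creep '[[-0.002,0.0005,0.01,0,200],[0,0,0.02,0,200],[0,0,0.02,0,200],[0,0,0.01,0,200],[0,0,0.004,0,200],[0,0,0,0,200],[0,0,0,0,200]]'
python3 d.py .547 .0473 .0885 90
python3 - <<'E'
from h import *
im=read_camera('scene')[130:250,170:330];cv2.imwrite('pics/s7.png',cv2.resize(im,None,fx=5,fy=5,interpolation=cv2.INTER_CUBIC)[:,:,::-1])
E
```

```text
t: 63.0
tool_pos: [0.5469, 0.0475, 0.1191]
orientation: [2.22, 2.222, 0.001]
force: [1.3, 0.0, -2.2]
opening: 0.0598
t 63.0 pos [0.5469 0.0475 0.1191] yaw 90.05 toolz [ 4.e-04  1.e-04 -1.e+00] F [ 1.3  0.  -2.2] open 0.0598 q [-0.01  0.07  1.76  0.    1.31 -0.01]
now-axes [-0.0002  0.0001  0.0306]
twist 0.001 after-axes [-0.0002  0.0001  0.0306]
```

View pics/s7.png

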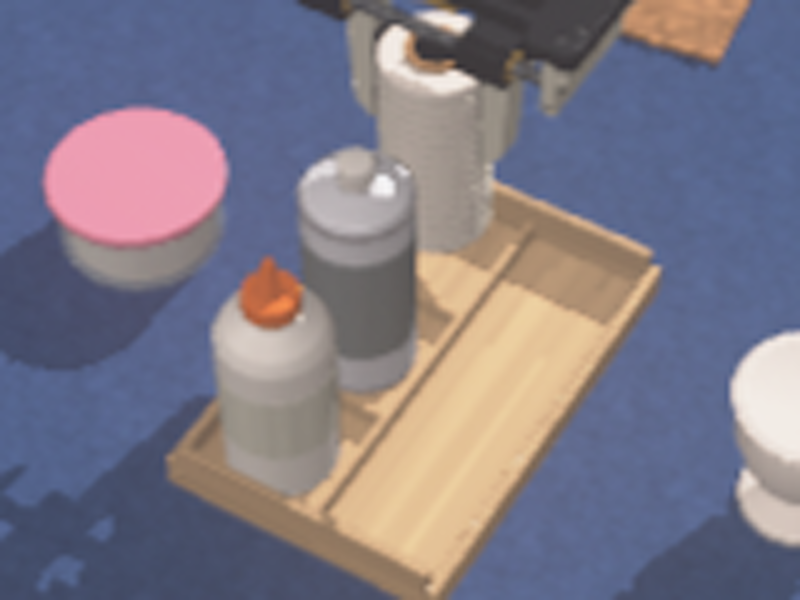

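Glue and can stand in their compartments, and the tube hangs over its own.

```bash
python3 -m creep '[[0,0,0.01,0,200],[0,0,0.01,0,200],[0,0,0.005,0,200],[0,0,0.002,0,200],[0,0,0.001,0,200],[0,0,0,0,200],[0,0,0,0,200]]'
python3 -m creep '[[0,0,0.001,0,200],[0,0,0.0006,0,200],[0,0,0.0003,0,200],[0,0,0,0,200]]'
python3 d.py .547 .0473 .0885 90
```

```text
t: 63.63
tool_pos: [0.5468, 0.0471, 0.0908]
orientation: [2.221, 2.222, 0.0]
force: [-0.0, -1.2, -2.3]
opening: 0.0599
t: 63.97
tool_pos: [0.5467, 0.0471, 0.0888]
orientation: [2.221, 2.222, 0.0]
force: [0.6, 0.2, -1.6]
opening: 0.0598
t 63.97 pos [0.5467 0.0471 0.0888] yaw 90.02 toolz [ 2.e-04  0.e+00 -1.e+00] F [ 0.6  0.2 -1.6] open 0.0598 q [-0.01  0.11  1.78  0.    1.26 -0.01]
now-axes [0.0002 0.0003 0.0003]
twist 0.0004 after-axes [0.0002 0.0003 0.0003]
```

```bash
python3 -m creep '[[0,0,0.0005,0,200],[0,0,0,0,150],[0,0,0,0,100],[0,0,0,0,40],[0,0,0,0,0],[0,0,-0.01,0,0],[0,0,-0.025,0,0],[0,0,-0.03,0,0],[0,0,-0.035,0,0],[0,0,-0.035,0,0],[0.01,0,-0.02,0,0],[0.02,0,0,0,0]]'
python3 -m creep '[[0.03,0,0,0,0],[0.035,-0.005,0,0,0],[0.035,-0.01,0,0,0],[0.035,-0.01,0,0,0],[0.035,-0.01,0,0,0],[0.035,-0.01,0,0,0],[0.035,-0.01,0,0,0],[0.03,-0.01,0,0,0],[0.015,0,0,0,0],[0,0,0,0,0],[0,0,0,0,0]]'
python3 d.py
python3 - <<'E'
from h import *
for n in('top','scene'):
    cv2.imwrite(f"pics/{n}8.png",read_camera(n)[:,:,::-1])
    for q,x in(('glue_bottle',[.549,-.109]),('spray_can',[.548,-.031]),('thread_tube',[.547,.047])):
        r=silhouettes(n,q)
        if r: print(n,q,round(r[0]['confidence'],2),fitcyl(n,q,r[0]['region'],.006,x))
    b=silhouettes(n,'stem_block');t=silhouettes(n,'drip_tray')
    if b: print(n,'block',fitbox(n,b[0]['region'],[.507,-.322,0],.21,.055,.004,.054))
    if b and t: print(n,'tray',fitbox(n,b[0]['region']|t[0]['region'],[.505,-.3215,0],.262,.118,0,.012))
E
```

```text
t: 64.97
tool_pos: [0.5497, 0.076, 0.251]
orientation: [2.218, 2.214, 0.012]
force: [0.3, -0.0, 0.2]
opening: 0.0931
t: 65.88
tool_pos: [0.4812, 0.3627, 0.2437]
orientation: [2.219, 2.224, 0.0]
force: [-0.5, -0.1, -0.2]
opening: 0.0931
t 65.88 pos [0.4812 0.3627 0.2437] yaw 90.13 toolz [ 4.e-04 -1.e-04 -1.e+00] F [-0.5 -0.1 -0.2] open 0.0931 q [ 0.56  0.13  1.46 -0.    1.55  0.56]
top glue_bottle 0.85 (array([ 0.54902001, -0.10924474]), np.float64(0.08114495873451233))
top spray_can 0.56 (array([ 0.54881211, -0.03226457]), np.float64(0.07363861054182053))
top thread_tube 0.93 (array([0.54673336, 0.04609234]), np.float64(0.0833333358168602))
top block (array([ 0.52728008, -0.27354942]), np.float64(-10.170634421004605), np.float64(0.9601947665214539))
top tray (array([ 0.50540536, -0.3227801 ]), np.float64(0.4111068544829458), np.float64(0.9048924446105957))
scene glue_bottle 0.72 (array([ 0.54619995, -0.10510447]), np.float64(0.05786290392279625))
scene spray_can 0.72 (array([ 0.54691943, -0.02880357]), np.float64(0.12015753984451294))
scene thread_tube 0.72 (array([0.54537364, 0.04956557]), np.float64(0.2438412457704544))
scene block (array([ 0.50666039, -0.32136229]), np.float64(0.3433103168581573), np.float64(0.03492514416575432))
scene tray (array([ 0.50413705, -0.32034812]), np.float64(0.1235967871831267), np.float64(0.022957468405365944))
```

View pics/top8.png

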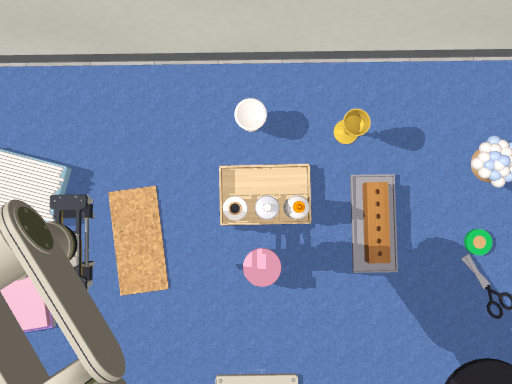

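View pics/scene8.png

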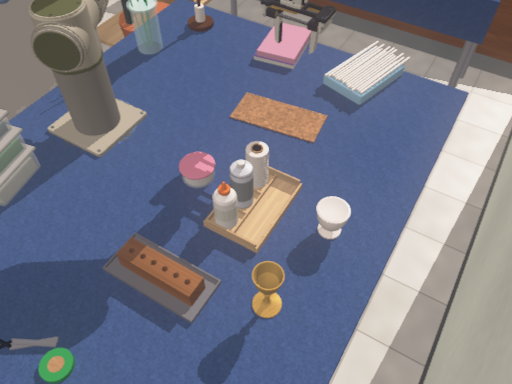

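```bash
python3 -c "
from plant import *
print(close_job())"
```

```text
the job is handed in; nothing more can be done
None
```

The job is done as asked and was handed in at about 66 s of the 144 s allowed. I stood the three things on the cork mat, then laid the stem block in the drip tray. After that I stood each thing back in the compartment it came from: glue at y −78 mm, can in the middle, thread tube at y +78 mm.

- **The three things:** the last pictures show all three upright in their compartments. The top camera fits put each within about 2 mm of its compartment centre. The scene camera reads 2–4 mm off that, and its fit of the tube was poor because the tube is partly hidden.
- **Stem block:** it lies flat with its holes up, about 3 mm from the tray's centre along the long side and about 1 mm across. It is parallel to the long sides to within about 1°.
- **Failed check:** in the last top picture the network picked the wrong region for the block, so that fit was useless. I relied on the last scene fit, the earlier top fit and the pictures themselves.
- **Bystanders and robot:** the goblet, tub and urn look unmoved in the pictures; I did not measure them again. The gripper was empty, raised and touching nothing at hand-in. The wrist readings I saw stayed below about 10 N.

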